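Load the clip-caddy carousel and lock it

TASK

Flick up the red brake lever on the carousel, then hang every loose clip caddy standing on the counter on an empty hook of its own, by its crossbar, hanging upright and still. Load only at the front: each time first turn the carousel so that an empty hook faces the robot, and never hold a caddy down at hook height at the sides or back of the carousel. When all are hung, push the brake lever fully down to lock the carousel, and leave the other things on the counter undisturbed.

Things in the scene. Friction and masses are not known exactly. Their poses are not given: they have to be found in the camera images.
- stand: Carousel for clip caddies, fixed: black base (176 mm across, 18 high), post, white turning disc (220 mm across, top at z 155 mm) with 5 flat steel hook arms 72 degrees apart. Origin: on the turning axis at counter height, z up; its -x axis points out of the FRONT, roughly to the robot. What turns stays within 190 mm of the axis; hung caddies' bottoms are 38 mm above the counter.
- turret (a joint): Angle of the carousel (rad), growing anticlockwise seen from above, about the vertical axis through stand. Turns freely many times round when the brake is off (about 0.25 N m; stays where it is left). With the brake on, friction holds it hard.
- brake (a joint): Red-tipped brake lever on top of the carousel, hinged about a level axis. 0 = pressed fully down, level: brake ON. 1.05 = flicked up (60 degrees): brake OFF. Under about 0.4 it drags on the disc. It stays where it is left; raising it takes about 5 N at the tip, pressing it home up to 12 N.
- brake_grip (a point): Middle of the red grip of the brake lever: 16 mm wide (across the lever, along the stand's y), 14 mm thick, 34 mm long. Level, the lever points to the stand's +x, away from the robot, and the grip's centre is at z 189 mm, 32 mm behind the carousel's axis.
- brake_hinge (a point): Middle of the lever's hinge, at z 182 mm, 42 mm in front (stand -x) of the carousel's axis. The hinge axis is the stand's y. The grip's centre is 74 mm along the lever and 7 mm above the hinge when level, and moves on an arc about it, up and back towards the robot as the lever is raised.
- pin0 (a point): Top centre of brass turning pin 0. Five such upright pins, 14 mm thick, 50 mm high (z 155 to 205 mm), stand on the white disc 95 mm from the axis, each half-way between two neighbouring hooks (pin 0 between hook0 and hook1, the others every 72 degrees on). Grip or push any from above to turn the carousel.
- hook0 (a point): Seat of hook 0 (numbered anticlockwise from above): top of its flat arm (12 mm wide, 6 thick), 150 mm from the axis, z 155 mm, widened there to 44 mm crosswise (131 to 169 mm from the axis). It points straight out; 172 to 178 mm from the axis it ends in an upturned tip 18 mm high; a stop 10 mm high stands on it at 122 to 128 mm. Taken: a grey caddy with black clips is fixed on it.
- hook1 (a point): Seat of hook 1 (numbered anticlockwise from above): top of its flat arm (12 mm wide, 6 thick), 150 mm from the axis, z 155 mm, widened there to 44 mm crosswise (131 to 169 mm from the axis). It points straight out; 172 to 178 mm from the axis it ends in an upturned tip 18 mm high; a stop 10 mm high stands on it at 122 to 128 mm. Taken: a grey caddy with black clips is fixed on it.
- hook2 (a point): Seat of hook 2 (numbered anticlockwise from above): top of its flat arm (12 mm wide, 6 thick), 150 mm from the axis, z 155 mm, widened there to 44 mm crosswise (131 to 169 mm from the axis). It points straight out; 172 to 178 mm from the axis it ends in an upturned tip 18 mm high; a stop 10 mm high stands on it at 122 to 128 mm. Empty at the start.
- hook3 (a point): Seat of hook 3 (numbered anticlockwise from above): top of its flat arm (12 mm wide, 6 thick), 150 mm from the axis, z 155 mm, widened there to 44 mm crosswise (131 to 169 mm from the axis). It points straight out; 172 to 178 mm from the axis it ends in an upturned tip 18 mm high; a stop 10 mm high stands on it at 122 to 128 mm. Empty at the start.
- hook4 (a point): Seat of hook 4 (numbered anticlockwise from above): top of its flat arm (12 mm wide, 6 thick), 150 mm from the axis, z 155 mm, widened there to 44 mm crosswise (131 to 169 mm from the axis). It points straight out; 172 to 178 mm from the axis it ends in an upturned tip 18 mm high; a stop 10 mm high stands on it at 122 to 128 mm. Empty at the start.
- caddy_a: Clip caddy, lilac with black clips; may be absent. Tub 60 (x) x 72 (y) x 55 mm; two uprights at y = +-33 mm carry a crossbar along y (72 mm long, 26 mm wide in x, z 117 to 125 mm); on the bar's middle an upright grip tab 12 (x) x 24 (y) x 38 mm, z 125 to 163 mm. The eye under the bar is 60 mm wide (y) and 62 mm high. Origin: centre of underside. About 160 g.
- caddy_a_eye (a point): Middle of the underside of caddy_a's crossbar, 117 mm above its origin: it comes to rest on a hook's seat, bar square to the arm. Turned by 180 degrees the caddy is the same. A caddy knocked while hanging stays on but may swing for 10 s or so.
- caddy_b: Clip caddy, white with pink clips; may be absent. Tub 60 (x) x 72 (y) x 55 mm; two uprights at y = +-33 mm carry a crossbar along y (72 mm long, 26 mm wide in x, z 117 to 125 mm); on the bar's middle an upright grip tab 12 (x) x 24 (y) x 38 mm, z 125 to 163 mm. The eye under the bar is 60 mm wide (y) and 62 mm high. Origin: centre of underside. About 160 g.
- caddy_b_eye (a point): Middle of the underside of caddy_b's crossbar, 117 mm above its origin: it comes to rest on a hook's seat, bar square to the arm. Turned by 180 degrees the caddy is the same. A caddy knocked while hanging stays on but may swing for 10 s or so.
- caddy_c: Clip caddy, dark teal with white clips; may be absent. Tub 60 (x) x 72 (y) x 55 mm; two uprights at y = +-33 mm carry a crossbar along y (72 mm long, 26 mm wide in x, z 117 to 125 mm); on the bar's middle an upright grip tab 12 (x) x 24 (y) x 38 mm, z 125 to 163 mm. The eye under the bar is 60 mm wide (y) and 62 mm high. Origin: centre of underside. About 160 g.
- caddy_c_eye (a point): Middle of the underside of caddy_c's crossbar, 117 mm above its origin: it comes to rest on a hook's seat, bar square to the arm. Turned by 180 degrees the caddy is the same. A caddy knocked while hanging stays on but may swing for 10 s or so.
- pump_bottle: Bystander: clear pump bottle with black pump, 64 mm across, 198 mm high; origin under its centre. Not to be disturbed.
- gift_box: Bystander: white box with red ribbon, 70 x 130 x 60 mm; origin under its centre. Not to be disturbed.
- mirror: Bystander: round table mirror, 136 mm across, on a foot 110 mm across, 233 mm high; origin under its foot. Not to be disturbed.
- jar: Bystander: amber jar with black lid, 70 mm across, 70 mm high; origin under its centre. Not to be disturbed.

How it is judged:
By the outcome, as a careful person would: the job done as asked, in the order asked, and still so for the second after the job is handed in, with the robot touching nothing.
Of caddy_a, caddy_b, caddy_c only 2 to 3 are there at a start; the rules pass over those that are not, and their reading is None.
At some moment in a run one of caddy_a, caddy_b, caddy_c may be knocked a few centimetres aside while the robot is not near it.
It also fails if it takes over 210 s, if anything falls off the work surface, if the arm or the gripper's body presses on something with over 40 N, if the wrist force passes 120 N, or if a joint passes its speed limit or range.

ROBOT

A 6-joint arm with a two-finger parallel gripper is mounted at the origin on the work surface. World frame = base frame: x ahead of the robot, y to its left, z up, the work surface at z = 0. Lengths are in mm, angles in degrees, forces in N, time in s.
With the tool pointing down it reaches from about 300 to 850 mm from the base axis. Payload 4.2 kg.
Tool frame: the origin (TCP) lies at the very end of the fingers, on their centre line; the grasp point (between the pads) lies 19 mm behind it (env.tcp_to_grasp is the distance from the TCP to the grasp point, in mm); z points along the fingers, y is the line along which they close (so a half turn about z gives the same grasp; the last joint's range is limited). The gripper opens to 91 mm and grips with 3 to 60 N. Pads are 32 mm wide; open, the fingers measure 118 mm over their backs; the gripper's body (76 mm by 178 mm) begins 60 mm behind the grasp point.
Start: joints at [-66.406, 18.312, 89.639, -0, 72.044, -1.146], TCP at [240.646, -522.238, 213.976] pointing down, gripper open.
Joint ranges: [-177.97, 177.97], [-48.28, 115.42], [12.27, 149.76], [-77.06, 257.06], [2.81, 150.46], [-146.56, 146.56]. Speed limits (degrees/s): [147.25, 147.25, 180, 180, 180, 180].

INTERFACE

Orientations are given as [roll, pitch, yaw] about the fixed x, y, z axes, in that order (R = Rz(yaw) Ry(pitch) Rx(roll)).
In Python, from workcell import env gives the robot as it stands.
- The arm moves only by the tool move_arm, never from a script. Its argument "plan" is a list of rows, each a list of 3 entries, a list of its own where there are three numbers: the shift along the world's x, y, z in cm, then the turn about the world's z in degrees, then the closure, from 0 (fully open) to 1 (shut). In form: [[[x, y, z], turn, claw], ...]. A call has 1 to 5 rows; each row shifts and turns the commanded pose from where the row before left it; what a row does not reach is not made up. A row lasts 1/10 s, in which the tool goes at most 50 mm and 8.59 degrees, less where a joint would pass 70% of its speed; a pose out of reach is approached as far as the arm can. A call is refused whole if a number of a shift passes 5 or a number of a turn 8.59, either way. A call with a gripper value outside its range is refused whole. The fingers move at their own pace and stop on an object; "squeeze" is the grip in N (left out, the last holds). Time passes only in rows, so rows that do not move let the fingers close. It gives the time, the measured TCP pose, the force, the opening and the grip force at its end, in the units of the state.
- env.state(): the state, without advancing time (a new reading comes with each control period).
- env.grab_frame(name): name is "side" or "top"; returns a dict with "frame" (480x640x3 uint8, red, green, blue), "z_map" (480x640 float32, mm along the optical axis (not along the pixel's ray), 0 where there is no reading), "fovy" (degrees; the focal length in pixels is half the picture's height over the tangent of half this angle, whatever the lens; pixels are square), "cx", "cy" (the principal point, pixels), "D" ([k1, k2, p1, p2, k3] as OpenCV has them; the pictures are not rectified), "position" and "orientation" of the camera in the world. Camera axes: x right, y down, z forward; pixel columns grow to the right and rows downward; lengths in mm; the calibration is good to about 2 mm. A picture is of the moment at which its call begins.
- env.job_done(): hands the job in; it is judged then, once.
Trained networks look in a picture, given as the dict that the camera call returned (one of the last four; its "shot" number tells which), for a name from the list of things; names that differ only in an ending like _2 or _b are one class to them, and where a whole thing is asked for, a point or a joint stands for the part that bears it (a point fixed in the world has none). Each returns a list of dicts, best first, with "score" (0 to 1); they miss things now and then, are a little off and sometimes report something else, mostly with a low value. They report only what shows in the picture. A call takes as long as a camera call.
- env.search_frame(picture, label): "point" ([column, row] in pixels, amid what is visible of it).
- env.landmark_of(picture, label): "point" ([column, row] in pixels: a listed point, or the origin of a listed thing).
The state is a dict: "time_s": time; "qpos": joint angles; "qvel": joint speeds; "effort": joint torques, N m; "ee_pos": TCP position; "ee_rot": TCP orientation; "force": force on the tool from outside, world axes, zero at the start; "torque": the same for the moment, N m; "gripper_width": finger opening in mm; "gripper_force": force on a finger pad.
Only numpy, scipy, OpenCV 4.12 (cv2) and the standard library are available. Lean on these libraries where they do the work, as an engineer would, in place of code of your own. Each camera call takes 0.05 s, during which the arm holds its last target. There are 200 camera calls.

## Working session

There is one attempt and no reset: what is moved stays moved. The work goes in short steps, Python scripts to look and compute and a tool call to move; the robot and the scene stay as the last step left them, time stands still between calls to the robot, and variables do not carry over. Pictures are saved under pics/ and viewed, at most 14 in all, crops included, and the job is handed in when it is done.

Besides the shell and the picture viewer there is one more tool, called in YAML: its name, and indented under it one key for each argument. move_arm: Moves the arm, as the interface text tells. Its arguments: {"type":"object","properties":{"plan":{"type":"array","items":{"type":"array"}},"squeeze":{"type":"number"}},"required":["plan"]}

```bash
mkdir -p pics; ls; cat > h.py <<'E'
import numpy as np, cv2
from scipy.spatial.transform import Rotation as R
from workcell import env
def grab(n,save=None):
    p=env.grab_frame(n)
    if save: cv2.imwrite('pics/'+save,p['frame'][:,:,::-1])
    return p
def cam(p):
    f=240/np.tan(np.radians(p['fovy'])/2)
    K=np.array([[f,0,p['cx']],[0,f,p['cy']],[0,0,1]])
    o=np.array(p['orientation'],float)
    M=R.from_euler('xyz',o,degrees=True).as_matrix() if o.shape==(3,) else o
    return K,np.array(p['D'],float),M,np.array(p['position'],float)
def ray(p,uv):
    K,D,M,t=cam(p)
    n=cv2.undistortPoints(np.array([[uv]],float),K,D)[0,0]
    return t,M@np.array([n[0],n[1],1])
def at_z(p,uv,z):
    t,d=ray(p,uv); return t+d*(z-t[2])/d[2]
def cloud(p):
    K,D,M,t=cam(p); v,u=np.mgrid[0:480,0:640]
    n=cv2.undistortPoints(np.stack([u.ravel(),v.ravel()],1).astype(float)[:,None],K,D)[:,0]
    z=p['z_map'].ravel()
    P=np.c_[n*z[:,None],z]@M.T+t; P[z==0]=np.nan
    return P.reshape(480,640,3)
def proj(p,X):
    K,D,M,t=cam(p)
    return cv2.projectPoints((np.atleast_2d(X)-t)@M,np.zeros(3),np.zeros(3),K,D)[0][:,0]
E
python3 - <<'E'
from h import *
print(env.state())
for n in ['top','side']:
    p=grab(n,n+'0.png'); print(n,p['fovy'],p['position'],p['orientation'],p['D'])
    C=cloud(p)
    for l,z in dict(stand=0,turret=0,brake_grip=189,brake_hinge=182,pin0=205,hook0=155,hook1=155,hook2=155,hook3=155,hook4=155,caddy_a_eye=117,caddy_b_eye=117,caddy_c_eye=117,caddy_a=0,caddy_b=0,caddy_c=0,pump_bottle=0,gift_box=0,mirror=0,jar=0).items():
        try:
            for r in env.landmark_of(p,l)[:5]: print(l,round(r['score'],2),np.round(r['point']),np.round(at_z(p,r['point'],z)))
        except Exception as e: print(l,e)
E
```

```text
pics
{'time_s': 0.0, 'qpos': array([-6.64054898e+01,  1.83516441e+01,  8.97068756e+01, -1.35526950e-03,
        7.20438257e+01, -1.14600079e+00]), 'qvel': array([0.03092435, 0.00774274, 0.04259684, 0.01207971, 0.08332828,
       0.05254813]), 'effort': array([ 5.13474024e-04, -4.12460554e+01, -2.31969631e+01,  7.26648071e-02,
        4.54825989e-02, -1.31159595e-04]), 'ee_pos': array([ 240.43156264, -521.75749972,  213.11707453]), 'ee_rot': array([-1.79897649e+02, -7.58668595e-04,  2.47409292e+01]), 'force': array([ 0.85657889, -0.12864185,  0.69127555]), 'torque': array([ 0.02771052,  0.0007632 , -0.04739519]), 'gripper_force': 0.0, 'gripper_width': 91.04300677031469}
top 46.46130276590523 [ 384.7244275     8.58568929 1633.06909772] [-172.26795191   -1.33078866  -88.85027474] [-0.03184572  0.          0.          0.          0.        ]
turret it knows: brake_grip, brake_hinge, caddy, caddy_a_eye, caddy_b_eye, caddy_c_eye, gift_box, hook, jar, mirror, pin, pump_bottle, stand
brake_grip 0.74 [364. 217.] [ 646. -125.  189.]
brake_hinge 0.66 [371. 250.] [ 562. -143.  182.]
hook0 0.97 [
[... 2781 characters left out ...]
7.] [731. -44. 155.]
hook3 0.74 [397. 262.] [ 737. -212.  155.]
hook3 0.7 [305. 244.] [560.  10. 155.]
hook3 0.68 [360. 292.] [ 565. -275.  155.]
hook4 0.85 [362. 237.] [731. -44. 155.]
hook4 0.74 [397. 262.] [ 737. -212.  155.]
hook4 0.7 [305. 244.] [560.  10. 155.]
hook4 0.68 [360. 292.] [ 565. -275.  155.]
caddy_a_eye 0.63 [213. 228.] [376. 318. 117.]
caddy_b_eye 0.54 [397. 264.] [ 765. -178.  117.]
caddy_a 0.98 [218. 258.] [376. 306.   0.]
caddy_b 0.98 [218. 258.] [376. 306.   0.]
caddy_c 0.98 [218. 258.] [376. 306.   0.]
gift_box 0.62 [302. 245.] [667. 231.   0.]
mirror 0.77 [396. 430.] [ 460. -582.    0.]
mirror 0.71 [217. 257.] [375. 317.   0.]
mirror 0.65 [360. 240.] [868. 153.   0.]
```

```bash
python3 - <<'E'
import cv2
a=cv2.imread('pics/top0.png')[150:360,60:560]; cv2.imwrite('pics/top0c.png',cv2.resize(a,(800,336),interpolation=cv2.INTER_CUBIC))
a=cv2.imread('pics/side0.png')[170:470,150:550]; cv2.imwrite('pics/side0c.png',cv2.resize(a,(800,600),interpolation=cv2.INTER_CUBIC))
E
```

```text
(no output)
```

View pics/top0c.png

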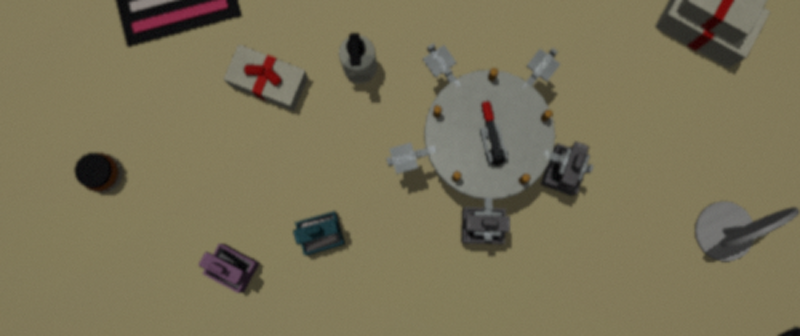

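View pics/side0c.png

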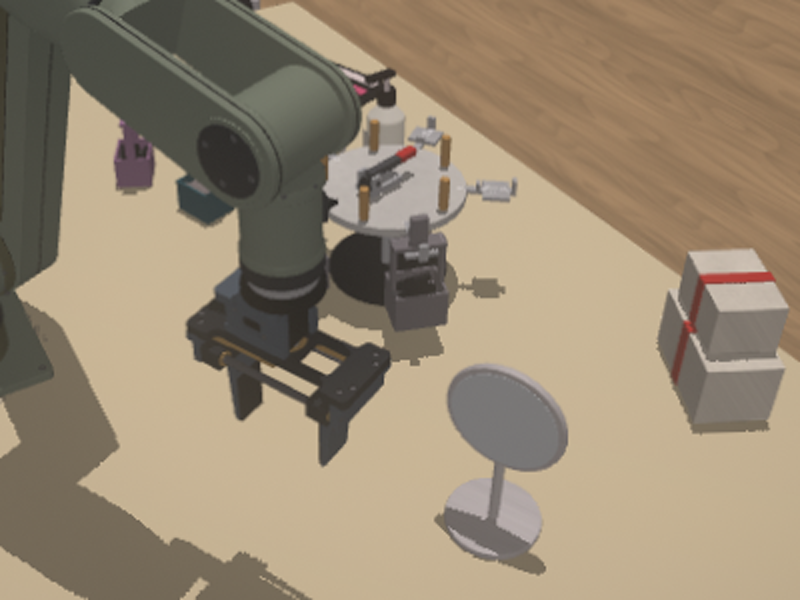

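Pictures: the top crop shows lilac at (230,267) and teal at (320,232) caddies loose. Two grey ones hang on the front and right hooks, and the lever is level, tip at (487,110). No white caddy is visible.

```bash
cat > m.py <<'E'
from h import *
from scipy.optimize import least_squares
def stand(p):
    "centre, and turret angle mod 72 (hook direction) from depth of disc and pins"
    C=cloud(p); c=np.array([610.,-127])
    X=C.reshape(-1,3); X=X[~np.isnan(X).any(1)]
    r=np.hypot(*(X[:,:2]-c).T)
    pin=X[(X[:,2]>180)&(X[:,2]<212)&(r>75)&(r<112)]
    d=X[(abs(X[:,2]-155)<6)&(r<125)]
    return X,pin,d
def caddy(p,lo,hi,c,r=70):
    "top part points near c"
    C=cloud(p); m=(np.hypot(C[...,0]-c[0],C[...,1]-c[1])<r)&(C[...,2]>lo)&(C[...,2]<hi)
    return C[m]
E
python3 - <<'E'
from m import *
p=grab('top'); X,pin,d=stand(p)
def f(q): return np.hypot(d[:,0]-q[0],d[:,1]-q[1])
# disc circle via hull
h=cv2.convexHull(d[:,:2].astype(np.float32))[:,0]
s=least_squares(lambda q:np.hypot(*(h-q[:2]).T)-q[2],[610,-127,110],loss='soft_l1');print('disc',s.x,np.median(d[:,2]),len(d))
c=s.x[:2]
a=np.degrees(np.arctan2(pin[:,1]-c[1],pin[:,0]-c[0]));
import itertools
for k in range(5):
    pass
o=np.argsort(a);
g=np.split(o,np.where(np.diff(a[o])>20)[0]+1)
for i in g: print('pin',a[i].mean().round(1),pin[i].mean(0).round(1),pin[i][:,2].max().round(),len(i))
C=cloud(p);im=p['frame'].astype(int)
red=(im[...,0]>90)&(im[...,1]<60)&(np.hypot(C[...,0]-c[0],C[...,1]-c[1])<90)
print('red',C[red].mean(0),red.sum())
L=(C[...,2]>165)&(np.hypot(C[...,0]-c[0],C[...,1]-c[1])<75)
q=C[L]; u=np.linalg.svd(q[:,:2]-q[:,:2].mean(0))[2][0]; print('lever',q.mean(0),np.degrees(np.arctan2(u[1],u[0])),len(q),q[:,2].min(),q[:,2].max())
for n,cc in (('a',(378,300)),('c',(442,160))):
    for lo,hi in((105,130),(140,175)):
        q=caddy(p,lo,hi,cc); 
        if len(q)>4: print(n,lo,cv2.minAreaRect(q[:,:2].astype(np.float32)),q.mean(0),len(q))
E
```

```text
disc [ 610.81411151 -131.26935146  111.48387902] 156.37715891623043 4207
pin -145.0 [ 532.2 -186.2  202.2] 211.0 32
pin -73.9 [ 637.  -221.8  201.6] 212.0 31
pin -1.0 [ 703.1 -132.9  200.4] 212.0 31
pin 72.3 [639.3 -42.1 201.5] 211.0 29
pin 144.2 [533.2 -75.3 203.1] 210.0 26
red [ 640.34343715 -123.96277933  198.63919556] 59
lever [ 599.15659924 -134.84515084  187.94927633] -167.46861974874065 397 165.06392194855607 206.7766766345178
a 105 ((377.609619140625, 311.9278259277344), (72.87030029296875, 26.287256240844727), 63.6899299621582) [376.7797076  308.57248373 125.2332157 ] 200
a 140 ((377.77960205078125, 311.4623718261719), (24.007699966430664, 11.527265548706055), 61.841064453125) [377.87664805 310.38008331 160.89413143] 53
c 105 ((442.5083923339844, 156.27197265625), (26.487337112426758, 72.19502258300781), 17.912094116210938) [441.92587081 156.82596527 125.71564621] 174
c 140 ((442.437744140625, 156.26907348632812), (12.15215015411377, 24.369205474853516), 18.106849670410156) [442.0032683  155.75347574 162.56704678] 48
```

move_arm:
  plan:
    - [[0, 0, 4], -6.1, 0.5]
    - [[0, 0, 4], -6.1, 0.5]
    - [[0, 0, 4], 0, 0.5]
    - [[3.3, 3.3, 0], 0, 0.5]
    - [[3.3, 3.3, 0], 0, 0.5]
  squeeze: 40

```text
time_s: 2.55
ee_pos: [307.1, -456.6, 335.4]
ee_rot: [179.8, -0.1, 12.4]
force: [0.4, -0.8, -1.2]
gripper_width: 53.8
gripper_force: 0.0
```

move_arm:
  plan:
    - [[3.3, 3.3, 0], 0, 0.5]
    - [[3.3, 3.3, 0], 0, 0.5]
    - [[3.3, 3.3, 0], 0, 0.5]
    - [[3.3, 3.3, 0], 0, 0.5]
    - [[3.3, 3.3, 0], 0, 0.5]

```text
time_s: 3.05
ee_pos: [472.7, -289.7, 334.2]
ee_rot: [180.0, -0.0, 12.5]
force: [1.3, -0.8, -0.3]
gripper_width: 45.5
gripper_force: 0.0
```

move_arm:
  plan:
    - [[3.3, 3.3, 0], 0, 0.5]
    - [[3.3, 3.3, 0], 0, 0.5]
    - [[3.3, 3.3, 0], 0, 0.5]
    - [[3.3, 3.3, 0], 0, 0.5]
    - [[0.4, 0.2, 0], 0, 0.5]

```text
time_s: 3.55
ee_pos: [610.6, -153.0, 332.8]
ee_rot: [-179.9, -0.0, 12.9]
force: [0.1, -0.6, -0.3]
gripper_width: 45.6
gripper_force: 0.0
```

move_arm:
  plan:
    - [[0, 0, 0], 0, 0.5]
    - [[0, 0, 0], 0, 0.5]

```text
time_s: 3.75
ee_pos: [607.0, -158.0, 334.0]
ee_rot: [180.0, 0.0, 12.5]
force: [0.5, -1.0, -1.0]
gripper_width: 45.5
gripper_force: 0.0
```

move_arm:
  plan:
    - [[3.4, 3.3, 0], 0, 0.5]
    - [[0, 0, -4], 0, 0.5]
    - [[0, 0, -4], 0, 0.5]
    - [[0, 0, -4], 0, 0.5]
    - [[0, 0, -3], 0, 0.5]

```text
time_s: 4.25
ee_pos: [639.6, -125.7, 181.9]
ee_rot: [-180.0, 0.1, 12.4]
force: [-0.6, -0.4, -0.9]
gripper_width: 45.7
gripper_force: 0.0
```

move_arm:
  plan:
    - [[0, 0, -1.3], 0, 0.5]
    - [[0, 0, 0], 0, 1]
    - [[0, 0, 0], 0, 1]
    - [[0, 0, 0], 0, 1]
    - [[0, 0, 0], 0, 1]

```text
time_s: 4.75
ee_pos: [642.5, -124.5, 173.0]
ee_rot: [179.9, -0.2, 12.5]
force: [0.5, 2.7, 3.2]
gripper_width: 16.5
gripper_force: 2.1
```

move_arm:
  plan:
    - [[0, 0, 0], 0, 1]
    - [[0, 0, 0], 0, 1]

```text
time_s: 4.95
ee_pos: [642.6, -124.4, 172.6]
ee_rot: [179.9, -0.2, 12.6]
force: [1.0, -0.3, 4.9]
gripper_width: 16.1
gripper_force: 40.0
```

```bash
python3 - <<'E'
from m import *
p=grab('side','s1.png'); a=p['frame'][170:320,250:450,::-1]; cv2.imwrite('pics/s1c.png',cv2.resize(a,(800,600),interpolation=cv2.INTER_CUBIC))
# arc steps in world, from level, 10 deg steps
import math
c12,s12=math.cos(math.radians(12.5)),math.sin(math.radians(12.5))
for t in range(0,61,10):
    b=math.radians(t+5.4); x=-42+74.3*math.cos(b); z=182+74.3*math.sin(b); x0=32
    print(t,round((x-x0)*c12,1),round((x-x0)*s12,1),round(z-189,1))
E
```

```text
0 -0.0 -0.0 -0.0
10 -2.3 -0.5 12.7
20 -6.7 -1.5 24.9
30 -13.1 -2.9 36.0
40 -21.3 -4.7 45.9
50 -31.1 -6.9 54.2
60 -42.0 -9.3 60.6
```

View pics/s1c.png

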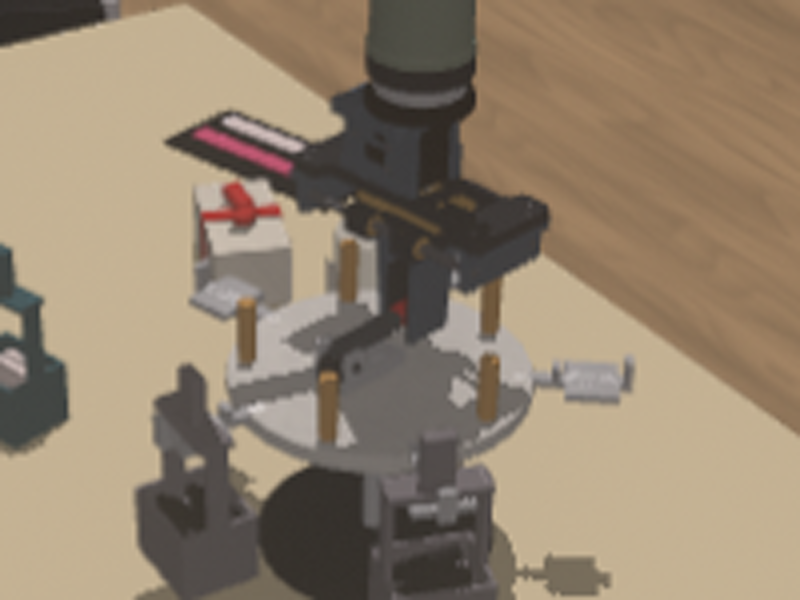

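The crop shows the red grip at (400,308) between the fingers, with the lever level.

move_arm:
  plan:
    - [[-0.23, -0.05, 1.27], 0, 1]
    - [[-0.44, -0.1, 1.22], 0, 1]
    - [[-0.64, -0.14, 1.11], 0, 1]
    - [[-0.82, -0.18, 1.0], 0, 1]
    - [[0, 0, 0], 0, 1]

```text
time_s: 5.5
ee_pos: [620.7, -129.5, 216.9]
ee_rot: [179.9, -0.1, 12.6]
force: [2.3, -1.6, -1.0]
gripper_width: 15.8
gripper_force: 40.0
```

move_arm:
  plan:
    - [[-0.98, -0.22, 0.83], 0, 1]
    - [[-1.09, -0.24, 0.64], 0, 1]
    - [[-0.2, -0.05, 0.1], 0, 1]
    - [[0, 0, 0], 0, 1]
    - [[0, 0, 0], 0, 1]

```text
time_s: 6.0
ee_pos: [600.0, -134.3, 232.7]
ee_rot: [179.9, -0.3, 12.5]
force: [6.3, -1.7, -2.5]
gripper_width: 15.7
gripper_force: 40.0
```

move_arm:
  plan:
    - [[0, 0, 0], 0, 0.4]
    - [[0, 0, 0], 0, 0.4]
    - [[0, 0, 3], 0, 0.4]
    - [[0, 0, 3], 0, 0.4]
    - [[0, 0, 3], -8.2, 0.4]

```text
time_s: 6.5
ee_pos: [596.7, -133.7, 323.4]
ee_rot: [-179.9, 0.1, 4.1]
force: [1.2, 0.1, 0.4]
gripper_width: 52.9
gripper_force: 0.0
```

move_arm:
  plan:
    - [[-2, 2, 0], -8.2, 0.4]
    - [[-2, 2, 0], -8.2, 0.4]
    - [[-2, 2, 0], -8.2, 0.4]
    - [[-0.6, 0, 0], -8.2, 0.4]
    - [[0, 0, 0], -8.2, 0.4]

```text
time_s: 7.0
ee_pos: [529.8, -73.2, 323.1]
ee_rot: [180.0, 0.1, -37.0]
force: [-0.8, 0.2, -0.5]
gripper_width: 54.8
gripper_force: 0.0
```

move_arm:
  plan:
    - [[0, 0, 0], 0, 0.4]
    - [[0, 0, 0], 0, 0.4]

```text
time_s: 7.2
ee_pos: [531.3, -74.0, 322.6]
ee_rot: [180.0, 0.1, -36.5]
force: [-0.4, 0.7, 0.5]
gripper_width: 54.6
gripper_force: 0.0
```

```bash
python3 - <<'E'
from m import *
s=env.state(); print(s['ee_pos'],s['ee_rot'],s['qpos'].round(1))
p=grab('side','s2.png'); a=p['frame'][170:320,250:450,::-1]; cv2.imwrite('pics/s2c.png',cv2.resize(a,(800,600),interpolation=cv2.INTER_CUBIC))
for r in env.landmark_of(p,'pin0')+[0]+env.landmark_of(p,'brake_grip'):
    if r: print(r['score'],at_z(p,r['point'],205))
E
```

```text
[531.32273703 -73.97197401 322.55571332] [ 1.79977338e+02  5.15543457e-02 -3.65099397e+01] [ -9.2  12.   82.9   0.   85.1 117.4]
0.76 [ 533.94031593 -182.05040344  205.        ]
0.77 [648.70171676 -64.84036253 205.        ]
```

View pics/s2c.png

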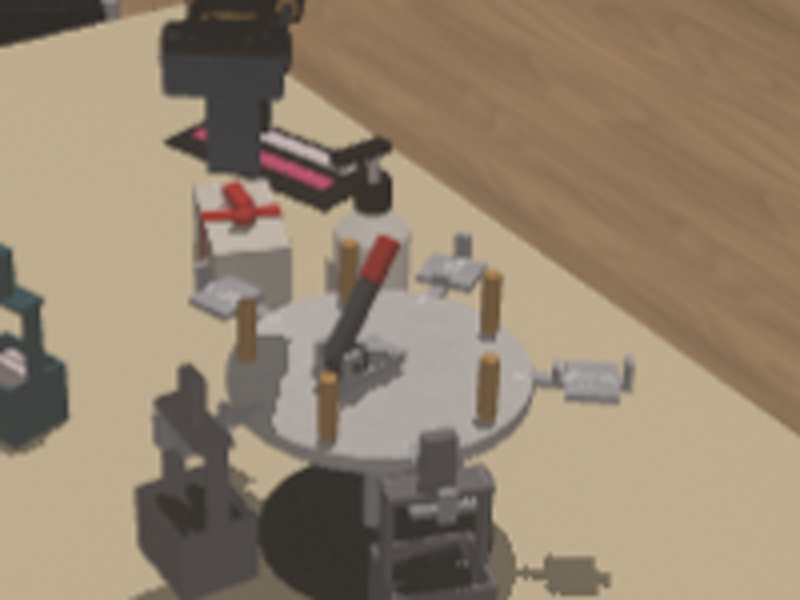

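The lever stands up at about 60° (tip at (385,245)), and the turret has not moved. Next I grip the front-left pin.

move_arm:
  plan:
    - [[0.2, -0.1, -4], 0, 0.4]
    - [[0, 0, -4], 0, 0.4]
    - [[0, 0, -4], 0, 0.4]
    - [[0, 0, -3], 0, 0.4]
    - [[0, 0, 0], 0, 1]
  squeeze: 20

```text
time_s: 7.85
ee_pos: [530.6, -74.7, 168.4]
ee_rot: [179.7, 0.5, -36.6]
force: [0.3, -0.3, -0.3]
gripper_width: 49.2
gripper_force: 0.0
```

move_arm:
  plan:
    - [[0, 0, 0], 0, 1]
    - [[0, 0, 0], 0, 1]
    - [[0, 0, 0], 0, 1]
    - [[0, 0, 0], 0, 1]

```text
time_s: 8.25
ee_pos: [534.4, -75.2, 174.1]
ee_rot: [-179.9, -0.1, -36.7]
force: [0.1, -0.6, 0.4]
gripper_width: 17.7
gripper_force: 0.0
```

```bash
python3 - <<'E'
from m import *
s=env.state(); P=s['ee_pos'][:2]; c=np.array([609.8,-131.5]); a0=np.degrees(np.arctan2(*(P-c)[::-1])); print(P,a0,np.hypot(*(P-c)))
for n in range(12):
    f=lambda k:95*np.array([np.cos(np.radians(143.3+7.1*k)),np.sin(np.radians(143.3+7.1*k))])/10
    print((f(n+1)-f(n)).round(2).tolist(),end=' ')
E
```

```text
[534.41619045 -75.17280916] 143.23271529349861 94.10351306447961
[-0.64, -0.98] [-0.52, -1.06] [-0.38, -1.11] [-0.24, -1.15] [-0.1, -1.17] [0.05, -1.18] [0.19, -1.16] [0.34, -1.13] [0.47, -1.08] [0.6, -1.01] [0.72, -0.93] [0.83, -0.83]
```

Not fully closed yet (17.7 mm); I let it close, then turn.

move_arm:
  plan:
    - [[0, 0, 0], 0, 1]
    - [[0, 0, 0], 0, 1]
    - [[-0.64, -0.98, 0], 7.1, 1]
    - [[-0.52, -1.06, 0], 7.1, 1]
    - [[-0.38, -1.11, 0], 7.1, 1]

```text
time_s: 8.75
ee_pos: [518.9, -106.0, 173.8]
ee_rot: [-179.9, -0.1, -15.1]
force: [1.9, 2.0, 4.4]
gripper_width: 13.4
gripper_force: 20.0
```

move_arm:
  plan:
    - [[-0.24, -1.15, 0], 7.1, 1]
    - [[-0.1, -1.17, 0], 7.1, 1]
    - [[0.05, -1.18, 0], 7.1, 1]
    - [[0.19, -1.16, 0], 7.1, 1]
    - [[0.34, -1.13, 0], 7.1, 1]

```text
time_s: 9.25
ee_pos: [520.9, -164.1, 173.8]
ee_rot: [-180.0, -0.1, 20.4]
force: [-0.4, 3.3, 5.7]
gripper_width: 13.4
gripper_force: 20.0
```

move_arm:
  plan:
    - [[0.47, -1.08, 0], 7.1, 1]
    - [[0.6, -1.01, 0], 7.1, 1]
    - [[0.72, -0.93, 0], 7.1, 1]
    - [[0.83, -0.83, 0], 7.1, 1]
    - [[0, 0, 0], 0, 1]

```text
time_s: 9.75
ee_pos: [548.9, -204.2, 173.8]
ee_rot: [179.7, -0.1, 48.6]
force: [1.6, -0.2, 6.4]
gripper_width: 13.5
gripper_force: 20.0
```

move_arm:
  plan:
    - [[0, 0, 0], 0, 1]
    - [[0, 0, 0], 0, 0.7]
    - [[0, 0, 0], 0, 0.7]
    - [[0, 0, 0], 0, 0.7]

```text
time_s: 10.15
ee_pos: [546.3, -202.6, 172.1]
ee_rot: [-179.9, 0.0, 48.5]
force: [0.7, 0.5, 0.2]
gripper_width: 27.2
gripper_force: 0.0
```

move_arm:
  plan:
    - [[0, 0, 4], 0, 0.7]
    - [[0, 0, 4], 0, 0.4]
    - [[0, 0, 4], 0, 0.4]
    - [[-2, 4.5, 3], 0, 0.4]
    - [[-2, 4.5, 0], 0, 0.4]

```text
time_s: 10.65
ee_pos: [511.0, -119.2, 322.1]
ee_rot: [179.6, -0.2, 48.4]
force: [0.4, 0.9, -0.5]
gripper_width: 54.1
gripper_force: 0.0
```

move_arm:
  plan:
    - [[-2, 4.5, 0], 0, 0.4]
    - [[-2, 4.5, 0], 0, 0.4]
    - [[-2, 4.5, 0], 0, 0.4]
    - [[-2, 4.5, 0], 0, 0.4]

```text
time_s: 11.05
ee_pos: [428.0, 62.6, 318.5]
ee_rot: [-180.0, 0.0, 48.5]
force: [-0.4, 0.2, -0.3]
gripper_width: 54.8
gripper_force: 0.0
```

```bash
cat >> m.py <<'E'
def pins(p,c=(609.8,-131.5)):
    X,pin,d=stand(p); c=np.array(c)
    a=np.degrees(np.arctan2(pin[:,1]-c[1],pin[:,0]-c[0])); o=np.argsort(a)
    for i in np.split(o,np.where(np.diff(a[o])>20)[0]+1): print('pin',a[i].mean().round(1),pin[i].mean(0).round(1),len(i))
def caddies(p,ccs):
    for n,cc in ccs:
        for lo,hi in((105,130),(140,172)):
            q=caddy(p,lo,hi,cc)
            if len(q)>4: print(n,lo,[np.round(v,1) for v in cv2.minAreaRect(q[:,:2].astype(np.float32))],q.mean(0).round(1),len(q))
def hooks(p):
    for r in env.landmark_of(p,'hook0'):
        w=at_z(p,r['point'],155)[:2]; d=w-np.array([609.8,-131.5]); print('hook',round(r['score'],2),w.round(1),np.degrees(np.arctan2(d[1],d[0])).round(1),np.hypot(*d).round(1))
E
python3 - <<'E'
from m import *
p=grab('top','top1.png'); pins(p); hooks(p); caddies(p,(('a',(378,311)),('c',(442,156))))
a=p['frame'][150:360,150:480,::-1]; cv2.imwrite('pics/t1c.png',cv2.resize(a,(800,509),interpolation=cv2.INTER_CUBIC))
E
```

```text
pin -131.4 [ 547.  -202.6  202.4] 29
pin -59.5 [ 657.8 -212.9  200. ] 34
pin 12.9 [ 701.1 -110.7  201.8] 29
pin 85.6 [617.1 -37.7 202.3] 30
pin 157.2 [522.3 -94.7 202. ] 29
hook 0.92 [710.4 -15.3] 49.1 153.7
hook 0.85 [ 594.2 -279. ] -96.0 148.4
hook 0.85 [528.1  -6. ] 123.1 149.8
hook 0.65 [ 748.8 -195.8] -24.8 153.2
hook 0.64 [ 459.9 -165.7] -167.2 153.7
a 105 [array([377.5, 312. ]), array([72.9, 26.6]), np.float64(63.6)] [377.3 309.9 125.4] 194
a 140 [array([378.1, 311.4]), array([24.3, 11.6]), np.float64(65.9)] [377.7 310.2 160.9] 52
c 105 [array([432.1, 188.7]), array([25.1,  6.2]), np.float64(8.9)] [435.8 189.  125.6] 16
```

View pics/t1c.png

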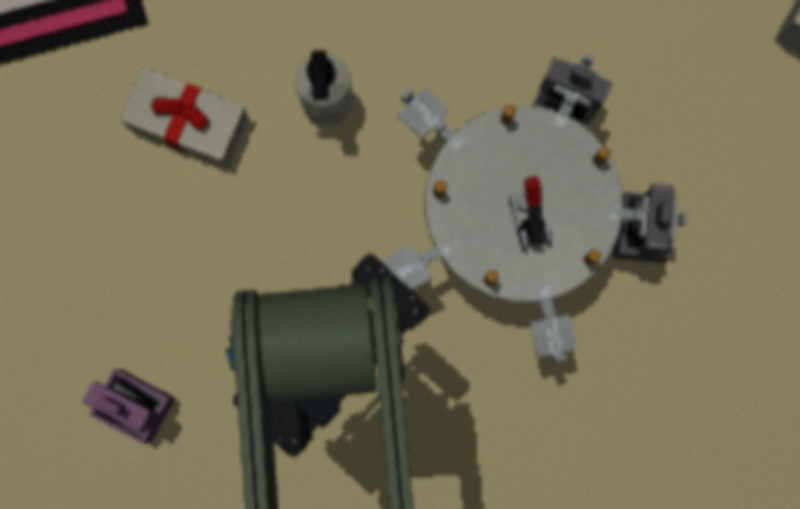

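Hook 4 now points to the front at (555,340), 192.8°. Next I fetch lilac caddy_a at (130,405).

move_arm:
  plan:
    - [[-0.8, 4.1, 0], 8.1, 0.4]
    - [[-0.8, 4.1, 0], 8.1, 0.4]
    - [[-0.8, 4.1, 0], 8.1, 0.4]
    - [[-0.8, 4.1, 0], 8.1, 0.4]
    - [[-0.8, 4.1, 0], 8.1, 0.4]

```text
time_s: 11.65
ee_pos: [389.3, 267.0, 318.4]
ee_rot: [180.0, 0.0, 89.3]
force: [1.1, 0.1, 0.1]
gripper_width: 55.0
gripper_force: 0.0
```

move_arm:
  plan:
    - [[-0.8, 4.1, -2], 8.1, 0.4]
    - [[-0.2, 0.3, -2], 8.1, 0.4]
    - [[0, 0, -2], 8.1, 0.4]
    - [[0, 0, -2], 8.1, 0.4]
    - [[0, 0, 0], 8.1, 0.4]

```text
time_s: 12.15
ee_pos: [378.4, 308.5, 235.4]
ee_rot: [-179.6, 0.0, 129.9]
force: [-0.3, -0.2, 0.4]
gripper_width: 54.7
gripper_force: 0.0
```

move_arm:
  plan:
    - [[0, 0, 0], 8.1, 0.4]
    - [[0, 0, 0], 8.1, 0.4]
    - [[0, 0, 0], 7.9, 0.4]
    - [[0, 0, 0], 0, 0.4]
    - [[0, 0, 0], 0, 0.4]

```text
time_s: 12.65
ee_pos: [379.8, 309.7, 238.4]
ee_rot: [-180.0, -0.0, 153.4]
force: [0.2, 0.1, -0.0]
gripper_width: 54.8
gripper_force: 0.0
```

```bash
python3 - <<'E'
from m import *
s=env.state(); print(s['time_s'],s['ee_pos'],s['ee_rot'],s['qpos'].round(1))
p=grab('top'); pins(p); caddies(p,(('a',(378,311)),('c',(442,156))))
E
```

```text
12.65 [379.78394125 309.67826148 238.4380657 ] [-1.79973044e+02 -3.36665764e-03  1.53435958e+02] [ 37.9   9.7  97.8  -0.   72.5 -25.6]
pin -131.3 [ 547.1 -202.8  201.7] 30
pin -59.5 [ 657.8 -213.1  198.9] 36
pin 13.1 [ 700.8 -110.4  201. ] 29
pin 85.4 [617.3 -37.6 202.6] 29
pin 157.2 [522.1 -94.7 202.3] 28
c 105 [array([442.5, 156.3]), array([25.8, 72.4]), np.float64(17.3)] [442.6 155.5 125.7] 189
c 140 [array([442.5, 156.6]), array([11.6, 24.6]), np.float64(17.9)] [442.2 155.9 161.7] 47
```

move_arm:
  plan:
    - [[-0.2, 0.2, -3], 0, 0.4]
    - [[0, 0, -3], 0, 0.4]
    - [[0, 0, -2.6], 0, 0.4]
    - [[0, 0, -2], 0, 0.4]
    - [[0, 0, 0], 0, 0.4]
  squeeze: 25

```text
time_s: 13.2
ee_pos: [375.9, 310.7, 130.2]
ee_rot: [-179.7, -0.1, 153.6]
force: [-0.7, -0.2, 0.6]
gripper_width: 55.1
gripper_force: 0.0
```

move_arm:
  plan:
    - [[0, 0, 0], 0, 1]
    - [[0, 0, 0], 0, 1]
    - [[0, 0, 0], 0, 1]
    - [[0, 0, 0], 0, 1]
    - [[0, 0, 0], 0, 1]

```text
time_s: 13.7
ee_pos: [377.8, 312.4, 133.5]
ee_rot: [179.9, 0.0, 153.6]
force: [-0.3, -1.1, 3.1]
gripper_width: 24.0
gripper_force: 25.0
```

move_arm:
  plan:
    - [[0, 0, 0], 0, 1]
    - [[0, 0, 2], 0, 1]
    - [[0, 0, 3], 0, 1]
    - [[0, 0, 3], 0, 1]

```text
time_s: 14.1
ee_pos: [376.9, 311.6, 212.8]
ee_rot: [-179.9, -0.1, 153.6]
force: [-0.1, 0.8, -0.6]
gripper_width: 24.1
gripper_force: 25.0
```

move_arm:
  plan:
    - [[0, 0, 3], 0, 1]
    - [[0, 0, 4], 0, 1]
    - [[0, -1, 3], 7.84, 1]
    - [[-0.3, -2.5, 0], 7.84, 1]
    - [[-0.4, -3.5, 0], 7.84, 1]
  squeeze: 40

```text
time_s: 14.6
ee_pos: [370.7, 242.3, 313.0]
ee_rot: [179.9, 0.1, 177.6]
force: [0.1, -1.9, -1.9]
gripper_width: 24.0
gripper_force: 40.0
```

move_arm:
  plan:
    - [[-0.4, -4.5, 0], 7.84, 1]
    - [[-0.4, -4.5, 0], 7.84, 1]
    - [[-0.4, -4.5, 0], 0, 1]
    - [[-0.4, -4.5, 0], 0, 1]
    - [[-0.4, -4.5, 0], 0, 1]

```text
time_s: 15.1
ee_pos: [350.1, 19.0, 312.4]
ee_rot: [180.0, -0.0, -167.7]
force: [2.0, 0.3, -1.0]
gripper_width: 23.6
gripper_force: 40.0
```

move_arm:
  plan:
    - [[-0.4, -4.5, 0], 0, 1]
    - [[-0.4, -4.5, 0], 0, 1]
    - [[-0.4, -4.5, 0], 0, 1]
    - [[-0.4, -4.5, 0], 0, 1]
    - [[-0.2, -3, 0], 0, 1]

```text
time_s: 15.6
ee_pos: [332.0, -191.8, 312.3]
ee_rot: [-180.0, -0.0, -167.9]
force: [0.3, 0.3, -2.2]
gripper_width: 23.7
gripper_force: 40.0
```

move_arm:
  plan:
    - [[0, 0, 0], 0, 1]
    - [[0, 0, 0], 0, 1]
    - [[0, 0, 0], 0, 1]

```text
time_s: 15.9
ee_pos: [332.9, -188.4, 312.5]
ee_rot: [179.9, -0.0, -167.7]
force: [-0.2, 0.0, -0.8]
gripper_width: 23.4
gripper_force: 40.0
```

move_arm:
  plan:
    - [[0.1, -0.6, -3.4], 0.4, 1]
    - [[0, 0, -4], 0, 1]
    - [[0, 0, -4], 0, 1]
    - [[0, 0, 0], 0, 1]
    - [[0, 0, 0], 0, 1]

```text
time_s: 16.4
ee_pos: [334.6, -194.8, 199.5]
ee_rot: [180.0, 0.0, -167.3]
force: [0.1, 0.2, -1.4]
gripper_width: 23.7
gripper_force: 40.0
```

```bash
python3 - <<'E'
from m import *
s=env.state(); print(s['time_s'],s['ee_pos'],s['ee_rot'],s['qpos'].round(1))
p=grab('top'); pins(p); hooks(p); caddies(p,[('c',(442,156))])
p=grab('side','s3.png'); a=p['frame'][190:370,180:420,::-1]; cv2.imwrite('pics/s3c.png',cv2.resize(a,(800,600),interpolation=cv2.INTER_CUBIC))
hooks(p)
for r in env.landmark_of(p,'caddy_a_eye'): print('eye',r['score'],at_z(p,r['point'],s['ee_pos'][2]-16.5))
E
```

```text
16.4 [ 334.56322803 -194.77648487  199.53724778] [ 1.79998844e+02  1.63424062e-02 -1.67281213e+02] [ -31.9    1.8  112.8    0.    65.4 -134.6]
pin -131.4 [ 547.  -202.6  202.7] 30
pin -59.5 [ 657.9 -213.2  200.2] 33
pin 13.0 [ 701.  -110.4  202. ] 28
pin 85.5 [617.2 -37.4 202. ] 30
pin 157.3 [522.1 -94.8 201.6] 28
hook 0.91 [ 596.  -274.2] -95.5 143.3
hook 0.91 [ 746.8 -182.7] -20.5 146.3
hook 0.85 [ 464.4 -164.8] -167.1 149.2
hook 0.73 [705.1 -24.3] 48.4 143.4
hook 0.65 [526.3  -9. ] 124.3 148.3
c 105 [array([442.8, 156.3]), array([26.3, 72.3]), np.float64(17.3)] [442.6 155.2 125.2] 177
c 140 [array([442.7, 156.2]), array([12.3, 23.8]), np.float64(16.9)] [442.  155.8 162.5] 48
hook 0.93 [ 460.6 -160.5] -169.0 152.0
hook 0.77 [ 580.  -281.2] -101.2 152.7
hook 0.67 [705.2 -21.6] 49.0 145.5
hook 0.65 [530.5 -15.7] 124.4 140.4
eye 0.97 [ 340.71222518 -197.07617333  183.03724778]
```

View pics/s3c.png

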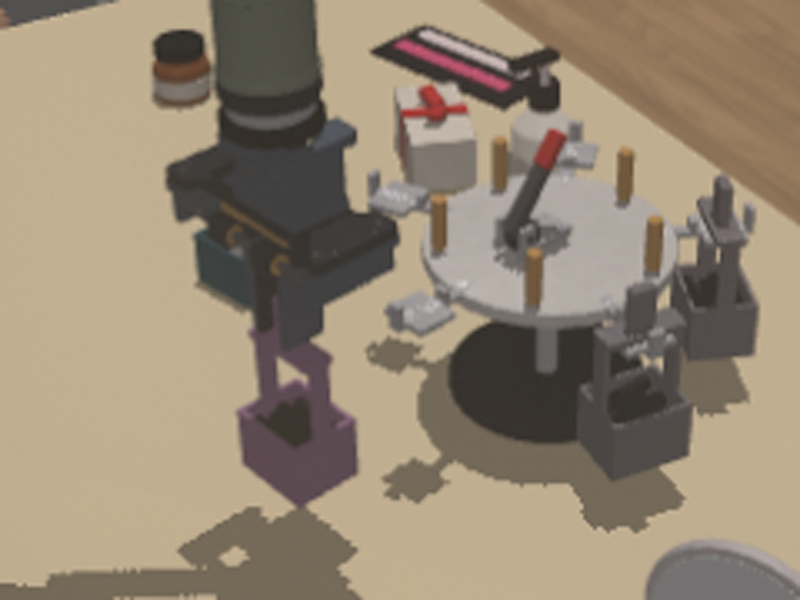

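The lilac caddy hangs upright in the gripper at (295,430), in line with the front hook at (420,310).

move_arm:
  plan:
    - [[2.5, 0.58, 0], 0, 1]
    - [[2.5, 0.58, 0], 0, 1]
    - [[2.5, 0.58, 0], 0, 1]
    - [[2.5, 0.58, 0], 0, 1]
    - [[2.0, 0.47, 0], 0, 1]

```text
time_s: 17.15
ee_pos: [456.0, -167.5, 199.8]
ee_rot: [-179.9, 0.1, -167.4]
force: [-0.4, -1.0, -1.7]
gripper_width: 23.9
gripper_force: 40.0
```

move_arm:
  plan:
    - [[0.8, 0.2, 0], 0, 1]
    - [[0, 0, 0], 0, 1]
    - [[0, 0, 0], 0, 1]

```text
time_s: 17.45
ee_pos: [461.2, -165.6, 198.9]
ee_rot: [180.0, -0.0, -167.4]
force: [-0.6, -0.5, -1.8]
gripper_width: 23.5
gripper_force: 40.0
```

```bash
python3 - <<'E'
from m import *
s=env.state(); print(s['time_s'],s['ee_pos'],s['ee_rot'],s['force'])
p=grab('side','s4.png'); a=p['frame'][190:370,200:440,::-1]; cv2.imwrite('pics/s4c.png',cv2.resize(a,(800,600),interpolation=cv2.INTER_CUBIC))
p=grab('top'); pins(p)
E
```

```text
17.45 [ 461.21827611 -165.62398608  198.90582103] [ 1.79991827e+02 -4.36630934e-02 -1.67385730e+02] [-0.62153304 -0.54883464 -1.81526412]
pin -129.5 [ 549.8 -204.3  206. ] 14
pin -59.6 [ 657.5 -212.8  201.3] 35
pin 13.0 [ 700.8 -110.5  199.7] 32
pin 85.6 [617.  -37.3 202.6] 27
pin 157.2 [522.3 -94.7 202.4] 30
```

View pics/s4c.png

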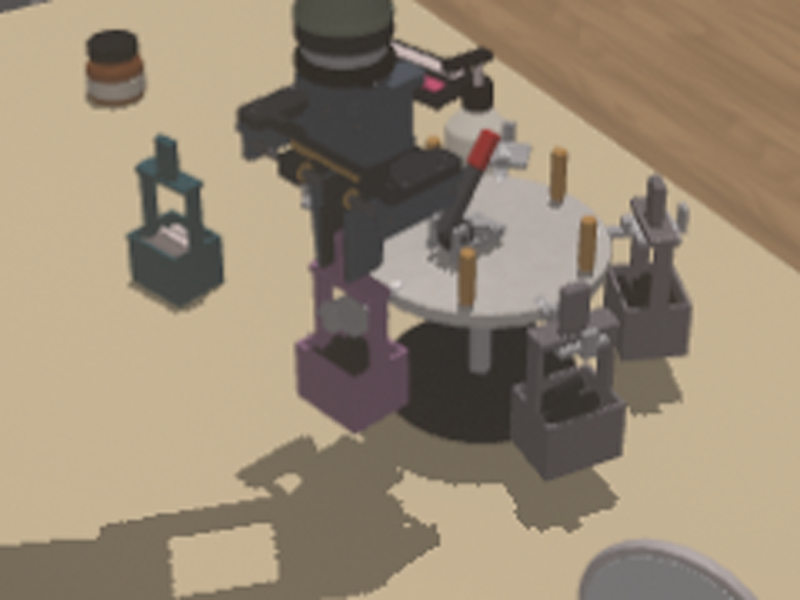

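The hook shows inside the eye at (342,315); now I lower.

move_arm:
  plan:
    - [[0.1, 0, -1], 0, 1]
    - [[0, 0, -1], 0, 1]
    - [[0, 0, -0.5], 0, 1]
    - [[0, 0, 0], 0, 1]
    - [[0, 0, 0], 0, 1]

```text
time_s: 18.05
ee_pos: [463.0, -165.6, 173.5]
ee_rot: [180.0, -0.0, -167.4]
force: [-0.1, 0.3, -2.1]
gripper_width: 23.5
gripper_force: 40.0
```

move_arm:
  plan:
    - [[0, 0, -0.2], 0, 1]
    - [[0, 0, 0], 0, 1]
    - [[0, 0, 0], 0, 1]

```text
time_s: 18.35
ee_pos: [463.1, -165.5, 171.9]
ee_rot: [-180.0, 0.0, -167.4]
force: [-0.8, -0.6, -1.6]
gripper_width: 23.4
gripper_force: 40.0
```

move_arm:
  plan:
    - [[0, 0, -0.1], 0, 1]
    - [[0, 0, 0], 0, 1]
    - [[0, 0, 0], 0, 1]

```text
time_s: 18.65
ee_pos: [463.3, -165.6, 171.4]
ee_rot: [-180.0, 0.0, -167.4]
force: [-0.4, -0.3, 4.7]
gripper_width: 23.6
gripper_force: 40.0
```

move_arm:
  plan:
    - [[0, 0, -0.1], 0, 1]
    - [[0, 0, 0], 0, 1]
    - [[0, 0, 0], 0, 1]

```text
time_s: 18.95
ee_pos: [463.3, -165.7, 171.4]
ee_rot: [-180.0, 0.1, -167.4]
force: [-3.3, 0.5, 10.8]
gripper_width: 23.4
gripper_force: 40.0
```

Seated on the hook. I ease off, release and retreat, then line up on the next pin.

move_arm:
  plan:
    - [[0, 0, 0.15], 0, 1]
    - [[0, 0, 0], 0, 1]
    - [[0, 0, 0], 0, 0.6]
    - [[0, 0, 0], 0, 0.6]
    - [[0, 0, 0], 0, 0.6]

```text
time_s: 19.45
ee_pos: [463.0, -165.5, 170.9]
ee_rot: [180.0, -0.0, -167.4]
force: [-0.2, -0.2, 0.1]
gripper_width: 36.7
gripper_force: 0.0
```

move_arm:
  plan:
    - [[0, 0, 1], 0, 0.6]
    - [[0, 0, 2], 0, 0.6]
    - [[0, 0, 4], 0, 0.6]
    - [[0, 0, 4], 0, 0.6]
    - [[0, 0, 4], -8, 0.6]

```text
time_s: 19.95
ee_pos: [462.8, -165.5, 323.5]
ee_rot: [-180.0, 0.0, -175.6]
force: [0.5, -0.5, -0.6]
gripper_width: 36.5
gripper_force: 0.0
```

move_arm:
  plan:
    - [[1.5, 1.8, 0], -8, 0.6]
    - [[1.5, 1.8, 0], -8, 0.6]
    - [[1.5, 1.8, 0], -8, 0.6]
    - [[1.4, 1.7, 0], -8, 0.6]
    - [[0, 0, 0], -8, 0.6]

```text
time_s: 20.45
ee_pos: [523.4, -92.7, 321.6]
ee_rot: [179.9, 0.0, 144.4]
force: [-0.6, 0.5, -0.5]
gripper_width: 36.6
gripper_force: 0.0
```

move_arm:
  plan:
    - [[0, 0, 0], -8, 0.6]
    - [[0, 0, 0], -8, 0.6]
    - [[0, 0, 0], 0, 0.6]
    - [[0, 0, 0], 0, 0.6]

```text
time_s: 20.85
ee_pos: [522.0, -94.5, 321.6]
ee_rot: [180.0, 0.0, 128.8]
force: [-0.0, -0.0, 0.6]
gripper_width: 36.7
gripper_force: 0.0
```

```bash
python3 - <<'E'
from m import *
s=env.state(); print(s['time_s'],s['ee_pos'],s['ee_rot'],s['qpos'].round(1))
p=grab('side','s5.png'); a=p['frame'][190:370,200:440,::-1]; cv2.imwrite('pics/s5c.png',cv2.resize(a,(800,600),interpolation=cv2.INTER_CUBIC))
p=grab('top'); pins(p)
for n in range(12):
    f=lambda k:9.5*np.array([np.cos(np.radians(157.2+6*k)),np.sin(np.radians(157.2+6*k))])
    print((f(n+1)-f(n)).round(2).tolist(),end=' ')
E
```

```text
20.85 [522.03626628 -94.5420685  321.64190885] [1.79976854e+02 2.34036633e-02 1.28782486e+02] [-11.5  11.4  83.8   0.   84.7 -50.3]
pin -59.6 [ 657.5 -212.8  201.3] 35
pin 12.9 [ 700.8 -110.7  200.4] 31
pin 82.9 [622.1 -33.1 206.9] 2
[-0.34, -0.94] [-0.24, -0.97] [-0.13, -0.99] [-0.03, -0.99] [0.07, -0.99] [0.18, -0.98] [0.28, -0.95] [0.38, -0.92] [0.47, -0.88] [0.56, -0.82] [0.64, -0.76] [0.72, -0.69]
```

View pics/s5c.png

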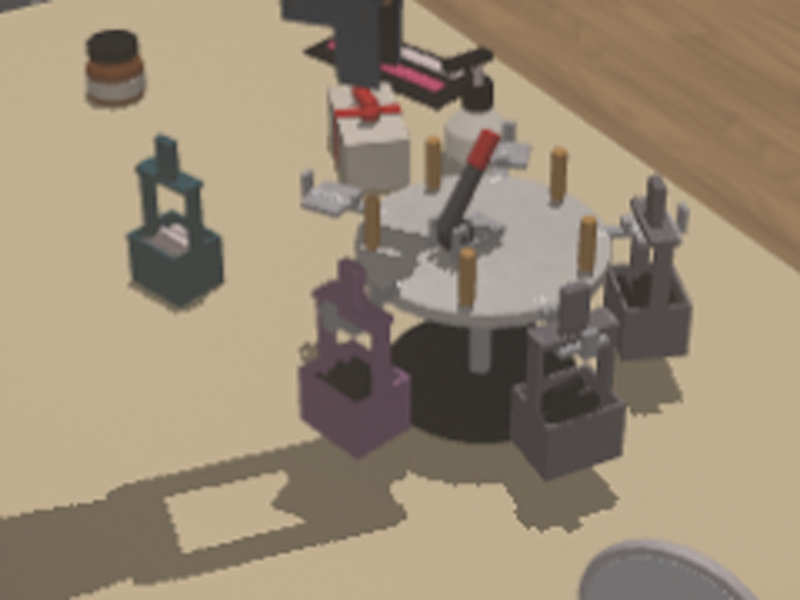

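The lilac caddy hangs on the front hook at (355,350), upright. Next I grip the pin and turn 72° gently.

move_arm:
  plan:
    - [[0, 0, -4], 0, 0.6]
    - [[0, 0, -4], 0, 0.6]
    - [[0, 0, -4], 0, 0.6]
    - [[0, 0, -2.9], 0, 0.6]
    - [[0, 0, 0], 0, 0.6]
  squeeze: 20

```text
time_s: 21.45
ee_pos: [519.1, -94.0, 168.5]
ee_rot: [-179.7, -0.4, 128.7]
force: [-0.0, 0.4, -0.2]
gripper_width: 36.3
gripper_force: 0.0
```

move_arm:
  plan:
    - [[0, 0, 0], 0, 1]
    - [[0, 0, 0], 0, 1]
    - [[0, 0, 0], 0, 1]
    - [[0, 0, 0], 0, 1]
    - [[0, 0, 0], 0, 1]

```text
time_s: 21.95
ee_pos: [522.9, -94.9, 174.1]
ee_rot: [179.9, 0.2, 128.6]
force: [-1.5, 0.1, 6.7]
gripper_width: 13.3
gripper_force: 20.0
```

move_arm:
  plan:
    - [[-0.17, -0.47, 0], 3, 1]
    - [[-0.17, -0.47, 0], 3, 1]
    - [[-0.12, -0.48, 0], 3, 1]
    - [[-0.12, -0.49, 0], 3, 1]
    - [[-0.07, -0.49, 0], 3, 1]

```text
time_s: 22.45
ee_pos: [516.4, -118.2, 174.1]
ee_rot: [179.8, 0.1, 143.7]
force: [-1.4, 1.5, 6.5]
gripper_width: 13.7
gripper_force: 20.0
```

move_arm:
  plan:
    - [[-0.06, -0.5, 0], 3, 1]
    - [[-0.02, -0.5, 0], 3, 1]
    - [[-0.01, -0.49, 0], 3, 1]
    - [[0.03, -0.5, 0], 3, 1]
    - [[0.04, -0.49, 0], 3, 1]

```text
time_s: 22.95
ee_pos: [516.0, -143.1, 174.1]
ee_rot: [179.9, 0.1, 158.7]
force: [-1.8, 1.9, 7.2]
gripper_width: 13.6
gripper_force: 20.0
```

move_arm:
  plan:
    - [[0.09, -0.49, 0], 3, 1]
    - [[0.09, -0.49, 0], 3, 1]
    - [[0.14, -0.48, 0], 3, 1]
    - [[0.14, -0.47, 0], 3, 1]
    - [[0.19, -0.46, 0], 3, 1]

```text
time_s: 23.45
ee_pos: [522.2, -167.1, 174.1]
ee_rot: [180.0, 0.1, 173.7]
force: [-2.3, 1.7, 7.2]
gripper_width: 13.2
gripper_force: 20.0
```

move_arm:
  plan:
    - [[0.19, -0.46, 0], 3, 1]
    - [[0.23, -0.44, 0], 3, 1]
    - [[0.24, -0.44, 0], 3, 1]
    - [[0.28, -0.41, 0], 3, 1]
    - [[0.28, -0.41, 0], 3, 1]

```text
time_s: 23.95
ee_pos: [534.3, -188.8, 174.1]
ee_rot: [-180.0, 0.1, -171.3]
force: [-1.6, 2.1, 6.8]
gripper_width: 13.4
gripper_force: 20.0
```

move_arm:
  plan:
    - [[0.32, -0.38, 0], 3, 1]
    - [[0.32, -0.38, 0], 3, 1]
    - [[0.36, -0.35, 0], 3, 1]
    - [[0.36, -0.34, 0], 3, 1]
    - [[0, 0, 0], 0, 1]

```text
time_s: 24.45
ee_pos: [549.0, -204.2, 174.1]
ee_rot: [-179.8, 0.2, -159.3]
force: [0.7, -0.9, 4.5]
gripper_width: 13.2
gripper_force: 20.0
```

move_arm:
  plan:
    - [[0, 0, 0], 0, 1]
    - [[0, 0, 0], 0, 0.65]
    - [[0, 0, 0], 0, 0.65]
    - [[0, 0, 0], 0, 0.65]
    - [[0, 0, 3], 0, 0.65]

```text
time_s: 24.95
ee_pos: [544.9, -202.2, 198.3]
ee_rot: [179.6, -0.4, -159.4]
force: [0.4, -0.8, -1.7]
gripper_width: 31.6
gripper_force: 0.0
```

move_arm:
  plan:
    - [[0, 0, 4], 0, 0.5]
    - [[0, 0, 4], 0, 0.5]
    - [[0, 0, 4], 0, 0.5]
    - [[-3, 3, 0], 0, 0.5]
    - [[-3, 3, 0], 0, 0.5]

```text
time_s: 25.45
ee_pos: [487.8, -143.1, 322.9]
ee_rot: [-180.0, 0.1, -159.5]
force: [0.5, 0.4, 0.9]
gripper_width: 45.7
gripper_force: 0.0
```

move_arm:
  plan:
    - [[-4, 2, 0], 0, 0.5]
    - [[-4, 0, 0], 0, 0.5]
    - [[-4, 0, 0], 0, 0.5]
    - [[0, 0, 0], 0, 0.5]
    - [[0, 0, 0], 0, 0.5]

```text
time_s: 25.95
ee_pos: [367.5, -123.3, 322.6]
ee_rot: [-180.0, 0.1, -159.4]
force: [-0.8, 0.2, -0.2]
gripper_width: 45.8
gripper_force: 0.0
```

```bash
python3 - <<'E'
from m import *
s=env.state(); print(s['time_s'],s['ee_pos'],s['ee_rot'],s['qpos'].round(1))
p=grab('top','top2.png'); pins(p); hooks(p); caddies(p,[('c',(442,156))])
a=p['frame'][150:360,150:480,::-1]; cv2.imwrite('pics/t2c.png',cv2.resize(a,(800,509),interpolation=cv2.INTER_CUBIC))
E
```

```text
25.95 [ 367.45533044 -123.26361474  322.61068387] [-1.79952789e+02  8.74525824e-02 -1.59413454e+02] [ -20.3   -2.4   99.     0.    83.3 -130.9]
pin -130.5 [ 548.2 -203.6  202.9] 31
pin -58.8 [ 658.7 -212.2  201.3] 32
pin 13.7 [ 700.9 -109.4  201.9] 32
pin 86.2 [616.1 -37.6 201.2] 29
pin 158.0 [521.9 -96.  203.5] 25
hook 0.86 [713.  -11.2] 49.4 158.5
hook 0.82 [ 745.5 -186. ] -21.9 146.2
hook 0.74 [ 607.3 -282. ] -91.0 150.6
hook 0.64 [528.2   1.7] 121.5 156.2
hook 0.6 [ 464.1 -163.2] -167.7 149.1
c 105 [array([442.7, 156.2]), array([26.5, 72.3]), np.float64(18.1)] [442.1 155.9 125.6] 178
c 140 [array([442. , 156.1]), array([12.4, 24.4]), np.float64(16.6)] [442.1 155.7 163.5] 47
```

View pics/t2c.png

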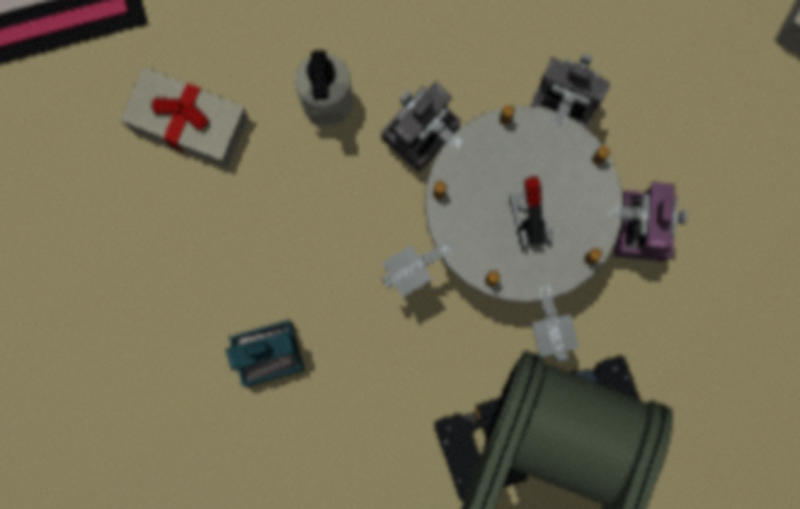

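Hook 3 is at the front at (555,335), 193.5°. Teal caddy_c stands unmoved at (265,355) and the lilac one hangs at (655,220).

move_arm:
  plan:
    - [[1.25, 4.65, 0], -3.2, 0.5]
    - [[1.25, 4.65, 0], 0, 0.5]
    - [[1.25, 4.65, 0], 0, 0.5]
    - [[1.25, 4.65, 0], 0, 0.5]
    - [[1.25, 4.65, 0], 0, 0.5]
  squeeze: 40

```text
time_s: 26.55
ee_pos: [431.5, 111.7, 321.7]
ee_rot: [-180.0, -0.0, -162.6]
force: [1.4, -0.0, 0.5]
gripper_width: 45.7
gripper_force: 0.0
```

move_arm:
  plan:
    - [[1.25, 4.65, -3], 0, 0.5]
    - [[0, 0, -4], 0, 0.5]
    - [[0, 0, 0], 0, 0.5]
    - [[0, 0, 0], 0, 0.5]

```text
time_s: 26.95
ee_pos: [441.7, 150.4, 255.6]
ee_rot: [-180.0, -0.1, -162.6]
force: [0.1, -0.6, -0.1]
gripper_width: 45.6
gripper_force: 0.0
```

```bash
python3 - <<'E'
from m import *
s=env.state(); print(s['time_s'],s['ee_pos'],s['ee_rot'],s['qpos'].round(1))
p=grab('side')
for r in env.landmark_of(p,'caddy_c_eye')[:2]: print('eye',r['score'],at_z(p,r['point'],117))
E
```

```text
26.95 [441.7191705  150.36411263 255.63813572] [-1.79997115e+02 -9.93486536e-02 -1.62567657e+02] [ 17.4   7.   98.6  -0.   74.5 -90. ]
eye 0.58 [428.47407725 130.67092759 117.        ]
eye 0.38 [ 394.2962705  -643.77281809  117.        ]
```

The side network puts the eye about 28 mm off, so I check with the side depth before descending.

```bash
python3 - <<'E'
from m import *
p=grab('side','s6.png')
C=cloud(p); im=p['frame'].astype(int)
m=(np.hypot(C[...,0]-440,C[...,1]-145)<90)&(C[...,2]<126)&(C[...,2]>8)
q=C[m]; print('tub',len(q),[np.round(v,1) for v in cv2.minAreaRect(q[q[:,2]<55][:,:2].astype(np.float32))])
t=q[q[:,2]>105]; print('bar',len(t),t.mean(0) if len(t) else '')
X=np.array([[442.4,156.2,z] for z in (0,117,163)]); print(proj(p,X).round())
a=p['frame'][180:300,200:360,::-1]; cv2.imwrite('pics/s6c.png',cv2.resize(a,(800,600),interpolation=cv2.INTER_CUBIC))
E
```

```text
tub 755 [array([438.9, 154. ]), array([66.6, 83.3]), np.float64(20.9)]
bar 111 [438.99600078 146.21953259 120.39292261]
[[253. 274.]
 [250. 244.]
 [249. 231.]]
```

View pics/s6c.png

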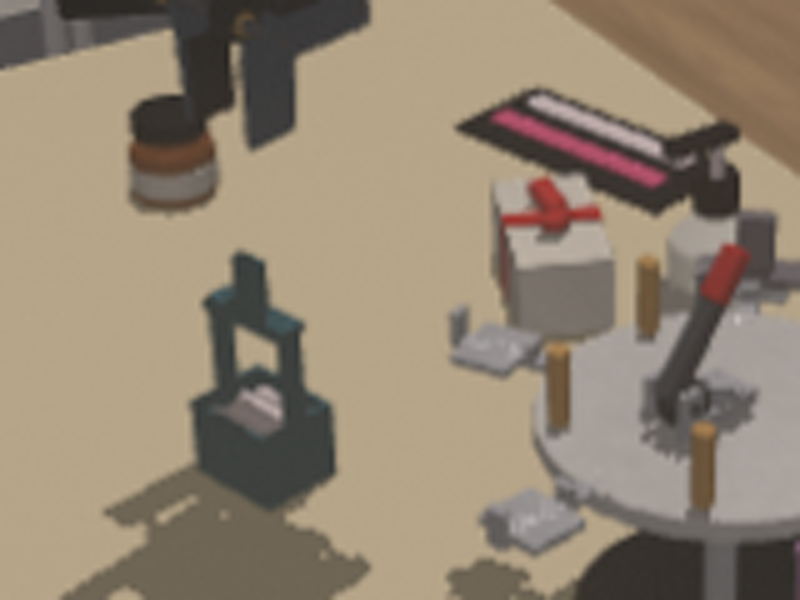

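The caddy's tab sits at (248,258), exactly where the known pose projects, so it hasn't moved. Grasping.

move_arm:
  plan:
    - [[0.1, 0.6, -3], 0, 0.5]
    - [[0, 0, -4], 0, 0.5]
    - [[0, 0, -3], 0, 0.5]
    - [[0, 0, -2.1], 0, 0.5]
    - [[0, 0, 0], 0, 0.5]
  squeeze: 40

```text
time_s: 27.6
ee_pos: [441.4, 155.2, 133.9]
ee_rot: [180.0, -0.2, -162.7]
force: [0.3, 0.5, 0.5]
gripper_width: 45.9
gripper_force: 0.0
```

move_arm:
  plan:
    - [[0, 0, 0], 0, 1]
    - [[0, 0, 0], 0, 1]
    - [[0, 0, 0], 0, 1]
    - [[0, 0, 0], 0, 1]
    - [[0, 0, 0], 0, 1]

```text
time_s: 28.1
ee_pos: [443.2, 156.7, 136.3]
ee_rot: [180.0, 0.2, -162.6]
force: [-0.9, 1.8, 6.4]
gripper_width: 23.6
gripper_force: 40.0
```

move_arm:
  plan:
    - [[0, 0, 2], 0, 1]
    - [[0, 0, 4], 0, 1]
    - [[0, 0, 4], 0, 1]
    - [[0, 0, 4], 0, 1]
    - [[0, 0, 4], 0, 1]

```text
time_s: 28.6
ee_pos: [441.6, 155.9, 316.4]
ee_rot: [-180.0, -0.0, -162.6]
force: [1.3, 0.9, -1.9]
gripper_width: 23.8
gripper_force: 40.0
```

move_arm:
  plan:
    - [[-0.8, -2.2, 0], -3.9, 1]
    - [[-1.3, -4.4, 0], 0, 1]
    - [[-1.3, -4.4, 0], 0, 1]
    - [[-1.3, -4.4, 0], 0, 1]
    - [[-1.3, -4.4, 0], 0, 1]

```text
time_s: 29.1
ee_pos: [381.0, -43.2, 314.9]
ee_rot: [-180.0, 0.0, -166.4]
force: [1.4, -1.4, -1.7]
gripper_width: 23.7
gripper_force: 40.0
```

move_arm:
  plan:
    - [[-1.3, -4.4, 0], 0, 1]
    - [[-1.3, -4.4, 0], 0, 1]
    - [[-1.3, -4.4, 0], 0, 1]
    - [[-0.6, -2.2, 0], 0, 1]
    - [[0, 0, -3], 0, 1]

```text
time_s: 29.6
ee_pos: [338.2, -199.8, 287.4]
ee_rot: [-179.6, 0.3, -166.7]
force: [1.0, 0.6, -1.6]
gripper_width: 23.4
gripper_force: 40.0
```

move_arm:
  plan:
    - [[0, 0, -4], 0, 1]
    - [[0, 0, -4], 0, 1]
    - [[0, 0, -0.5], 0, 1]
    - [[0, 0, 0], 0, 1]
    - [[0, 0, 0], 0, 1]

```text
time_s: 30.1
ee_pos: [338.5, -196.6, 201.7]
ee_rot: [-179.8, 0.2, -166.5]
force: [0.1, 0.1, -1.1]
gripper_width: 23.5
gripper_force: 40.0
```

```bash
python3 - <<'E'
from m import *
s=env.state(); P=s['ee_pos'];print(s['time_s'],P,s['ee_rot'],s['qpos'].round(1))
p=grab('top'); pins(p)
a=np.radians(193.5);u=np.array([np.cos(a),np.sin(a)]);d=P[:2]-[609.3,-131.7];print('r',d@u,'cross',d@[-u[1],u[0]],'to seat',-d+150*u)
E
```

```text
30.1 [ 338.4861711  -196.61542515  201.72458956] [-1.79846108e+02  1.50689694e-01 -1.66469056e+02] [ -31.8    2.   112.3   -0.    65.5 -135.4]
pin -130.5 [ 548.1 -203.7  201.4] 31
pin -58.9 [ 658.4 -212.2  199.8] 33
pin 13.7 [ 700.7 -109.4  200.1] 31
pin 86.2 [616.  -37.6 201.4] 29
pin 157.8 [521.9 -95.6 206. ] 24
r 278.4854262953364 cross -0.09842603524722929 to seat [124.95834084  29.89862058]
```

move_arm:
  plan:
    - [[2.4, 0.57, 0], 0, 1]
    - [[2.5, 0.6, 0], 0, 1]
    - [[2.5, 0.6, 0], 0, 1]
    - [[2.5, 0.6, 0], 0, 1]
    - [[2.0, 0.48, 0], 0, 1]

```text
time_s: 30.65
ee_pos: [458.8, -167.4, 201.8]
ee_rot: [-179.9, 0.2, -166.4]
force: [0.4, -0.3, -1.5]
gripper_width: 23.8
gripper_force: 40.0
```

move_arm:
  plan:
    - [[0.6, 0.14, 0], 0, 1]
    - [[0, 0, 0], 0, 1]
    - [[0, 0, 0], 0, 1]

```text
time_s: 30.95
ee_pos: [461.5, -166.1, 200.3]
ee_rot: [-180.0, -0.0, -166.5]
force: [0.5, -0.4, -0.3]
gripper_width: 23.8
gripper_force: 40.0
```

```bash
python3 - <<'E'
from m import *
s=env.state(); print(s['time_s'],s['ee_pos'],s['ee_rot'],s['force'])
p=grab('side','s7.png'); a=p['frame'][190:370,200:440,::-1]; cv2.imwrite('pics/s7c.png',cv2.resize(a,(800,600),interpolation=cv2.INTER_CUBIC))
E
```

```text
30.95 [ 461.49101979 -166.09368807  200.30442528] [-1.79984967e+02 -8.01054272e-03 -1.66483738e+02] [ 0.50504268 -0.42192294 -0.25782411]
```

View pics/s7c.png

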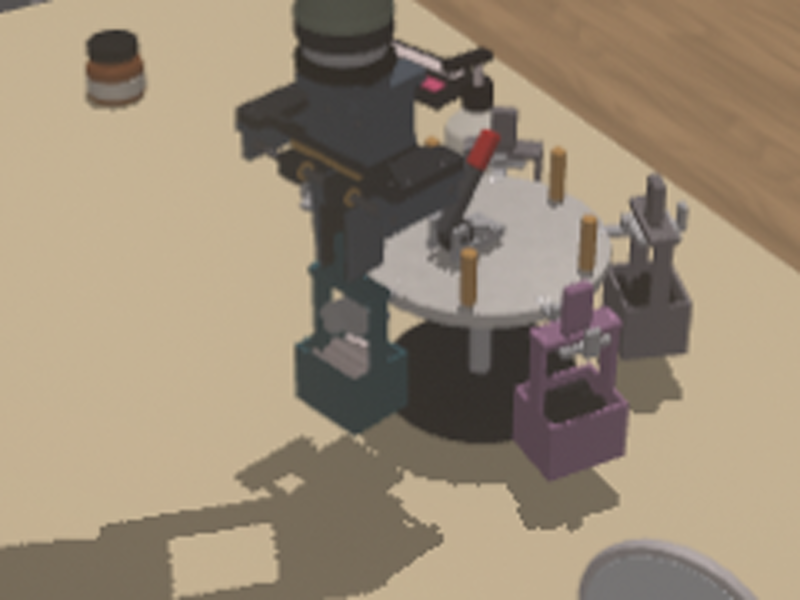

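The hook is inside the teal eye at (342,312); now I lower.

move_arm:
  plan:
    - [[0.1, 0, -1], 0, 1]
    - [[0, 0, -1], 0, 1]
    - [[0, 0, -0.4], 0, 1]
    - [[0, 0, 0], 0, 1]
    - [[0, 0, 0], 0, 1]

```text
time_s: 31.5
ee_pos: [463.0, -166.0, 175.5]
ee_rot: [180.0, -0.0, -166.5]
force: [-0.6, 0.7, -0.7]
gripper_width: 23.8
gripper_force: 40.0
```

move_arm:
  plan:
    - [[0, 0, -0.2], 0, 1]
    - [[0, 0, 0], 0, 1]
    - [[0, 0, 0], 0, 1]

```text
time_s: 31.8
ee_pos: [463.4, -166.1, 174.3]
ee_rot: [-180.0, 0.0, -166.5]
force: [-0.4, -0.1, 3.4]
gripper_width: 23.7
gripper_force: 40.0
```

move_arm:
  plan:
    - [[0, 0, -0.1], 0, 1]
    - [[0, 0, 0], 0, 1]
    - [[0, 0, 0], 0, 1]

```text
time_s: 32.1
ee_pos: [463.4, -166.2, 174.2]
ee_rot: [-179.9, 0.1, -166.5]
force: [-2.7, 0.7, 9.2]
gripper_width: 23.7
gripper_force: 40.0
```

move_arm:
  plan:
    - [[0, 0, 0.15], 0, 1]
    - [[0, 0, 0], 0, 1]
    - [[0, 0, 0], 0, 0.6]
    - [[0, 0, 0], 0, 0.6]
    - [[0, 0, 0], 0, 0.6]

```text
time_s: 32.6
ee_pos: [463.1, -165.9, 174.0]
ee_rot: [180.0, -0.0, -166.5]
force: [-0.3, 0.4, 0.0]
gripper_width: 36.4
gripper_force: 0.0
```

move_arm:
  plan:
    - [[0, 0, 1], 0, 0.6]
    - [[0, 0, 2], 0, 0.6]
    - [[0, 0, 4], 0, 0.6]
    - [[0, 0, 4], 0, 0.6]
    - [[0, 0, 4], -1, 0.6]

```text
time_s: 33.1
ee_pos: [462.9, -165.8, 326.6]
ee_rot: [-180.0, 0.0, -167.5]
force: [1.0, 0.0, 0.5]
gripper_width: 36.5
gripper_force: 0.0
```

move_arm:
  plan:
    - [[3.5, 0.8, 0], 0, 0.5]
    - [[3.5, 0.8, 0], 0, 0.5]
    - [[3.5, 0.8, 0], 0, 0.5]
    - [[3.2, 0.8, 0], 0, 0.5]
    - [[0, 0, 0], 0, 0.5]

```text
time_s: 33.6
ee_pos: [603.2, -132.8, 323.2]
ee_rot: [180.0, 0.0, -167.4]
force: [-0.2, -0.0, -0.8]
gripper_width: 46.0
gripper_force: 0.0
```

move_arm:
  plan:
    - [[0, 0, 0], 0, 0.5]
    - [[0, 0, 0], 0, 0.5]

```text
time_s: 33.8
ee_pos: [599.2, -134.2, 324.8]
ee_rot: [-180.0, -0.0, -167.5]
force: [-0.2, 0.3, -0.0]
gripper_width: 45.7
gripper_force: 0.0
```

```bash
python3 - <<'E'
from m import *
s=env.state(); print(s['time_s'],s['ee_pos'],s['ee_rot'],s['qpos'].round(1))
p=grab('side','s8.png'); a=p['frame'][190:370,200:440,::-1]; cv2.imwrite('pics/s8c.png',cv2.resize(a,(800,600),interpolation=cv2.INTER_CUBIC))
E
```

```text
33.8 [ 599.24012235 -134.19682499  324.82242257] [-1.79992931e+02 -1.31440278e-02 -1.67506139e+02] [ -13.7   19.5   72.2   -0.    88.3 -116.2]
```

View pics/s8c.png

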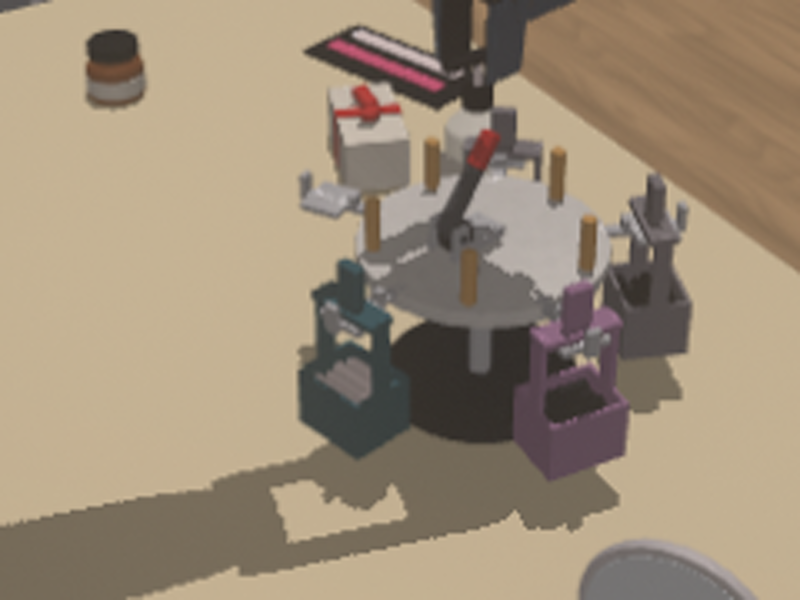

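Both caddies hang upright, teal at (355,380) and lilac at (570,400), and the lever is still up. Now I grip it and bring it down along its arc.

move_arm:
  plan:
    - [[0.1, 0, -3], 0, 0.5]
    - [[0, 0, -3], 0, 0.5]
    - [[0, 0, -3.2], 0, 0.5]
    - [[0, 0, 0], 0, 1]
    - [[0, 0, 0], 0, 1]
  squeeze: 40

```text
time_s: 34.35
ee_pos: [600.8, -134.3, 233.4]
ee_rot: [-180.0, 0.0, -167.5]
force: [1.2, 0.0, 0.2]
gripper_width: 32.7
gripper_force: 0.0
```

move_arm:
  plan:
    - [[0, 0, 0], 0, 1]
    - [[0, 0, 0], 0, 1]
    - [[0, 0, 0], 0, 1]
    - [[0, 0, 0], 0, 1]
    - [[0, 0, 0], 0, 1]

```text
time_s: 34.85
ee_pos: [602.0, -133.9, 234.6]
ee_rot: [-179.9, 0.2, -167.4]
force: [-0.3, 0.8, 6.8]
gripper_width: 16.0
gripper_force: 40.0
```

move_arm:
  plan:
    - [[1.09, 0.24, -0.64], 0, 1]
    - [[0.98, 0.22, -0.83], 0, 1]
    - [[0.82, 0.18, -1.0], 0, 1]
    - [[0.64, 0.14, -1.11], 0, 1]
    - [[0, 0, 0], 0, 1]

```text
time_s: 35.35
ee_pos: [636.6, -125.9, 196.7]
ee_rot: [-180.0, -0.0, -167.3]
force: [0.2, 0.6, 0.4]
gripper_width: 15.6
gripper_force: 40.0
```

move_arm:
  plan:
    - [[0.44, 0.1, -1.22], 0, 1]
    - [[0.23, 0.05, -1.27], 0, 1]
    - [[0, 0, 0], 0, 1]
    - [[0, 0, 0], 0, 1]
    - [[0, 0, 0], 0, 1]

```text
time_s: 35.85
ee_pos: [644.0, -124.2, 172.5]
ee_rot: [-180.0, 0.1, -167.4]
force: [2.0, 1.6, 4.6]
gripper_width: 15.7
gripper_force: 40.0
```

move_arm:
  plan:
    - [[0, 0, -0.2], 0, 1]
    - [[0, 0, 0], 0, 1]
    - [[0, 0, -0.1], 0, 1]
    - [[0, 0, 0], 0, 1]
    - [[0, 0, 0], 0, 1]

```text
time_s: 36.35
ee_pos: [644.1, -124.3, 172.3]
ee_rot: [-179.9, 0.3, -167.5]
force: [-0.6, 3.8, 15.4]
gripper_width: 15.9
gripper_force: 40.0
```

move_arm:
  plan:
    - [[0, 0, 0.1], 0, 1]
    - [[0, 0, 0], 0, 0.6]
    - [[0, 0, 0], 0, 0.6]
    - [[0, 0, 0], 0, 0.6]
    - [[0, 0, 3], 0, 0.6]

```text
time_s: 36.85
ee_pos: [640.2, -124.5, 194.7]
ee_rot: [179.8, -0.6, -167.5]
force: [0.9, -0.4, -0.7]
gripper_width: 36.3
gripper_force: 0.0
```

move_arm:
  plan:
    - [[0, 0, 1.5], 0, 1]
    - [[0, 0, 0], 0, 1]
    - [[0, 0, 0], 0, 1]
    - [[0, 0, 0], 0, 1]
    - [[0, 0, 0], 0, 1]

```text
time_s: 37.35
ee_pos: [642.5, -124.6, 213.1]
ee_rot: [179.9, -0.1, -167.5]
force: [0.5, 0.0, -0.4]
gripper_width: 1.0
gripper_force: 0.0
```

move_arm:
  plan:
    - [[0, 0, -0.8], 0, 1]
    - [[0, 0, -0.7], 0, 1]
    - [[0, 0, 0], 0, 1]
    - [[0, 0, 0], 0, 1]

```text
time_s: 37.75
ee_pos: [642.9, -124.6, 199.0]
ee_rot: [180.0, -0.1, -167.5]
force: [-0.5, 0.4, -0.3]
gripper_width: 0.4
gripper_force: 0.0
```

move_arm:
  plan:
    - [[0, 0, -0.2], 0, 1]
    - [[0, 0, 0], 0, 1]
    - [[0, 0, 0], 0, 1]

```text
time_s: 38.05
ee_pos: [643.2, -124.7, 197.7]
ee_rot: [-180.0, 0.0, -167.5]
force: [0.2, 0.2, -0.0]
gripper_width: 0.5
gripper_force: 0.0
```

move_arm:
  plan:
    - [[0, 0, -0.2], 0, 1]
    - [[0, 0, 0], 0, 1]
    - [[0, 0, 0], 0, 1]

```text
time_s: 38.35
ee_pos: [643.4, -124.7, 196.3]
ee_rot: [-180.0, 0.1, -167.5]
force: [-0.5, 0.3, 3.8]
gripper_width: 0.2
gripper_force: 1.8
```

Contact at 196.3 mm matches the level lever. A firmer press, then I back off.

move_arm:
  plan:
    - [[0, 0, -0.2], 0, 1]
    - [[0, 0, -0.1], 0, 1]
    - [[0, 0, 0], 0, 1]
    - [[0, 0, 0], 0, 1]

```text
time_s: 38.75
ee_pos: [643.5, -124.8, 196.1]
ee_rot: [-179.9, 0.2, -167.5]
force: [-3.5, 0.6, 14.7]
gripper_width: 0.1
gripper_force: 7.2
```

move_arm:
  plan:
    - [[0, 0, 2], 0, 1]
    - [[0, 0, 4], 0, 1]
    - [[0, 0, 4], 0, 1]
    - [[0, 0, 4], 0, 1]
    - [[-4.5, 2, 0], 0, 1]

```text
time_s: 39.25
ee_pos: [605.7, -107.0, 338.2]
ee_rot: [-179.6, 0.9, -167.6]
force: [-1.0, -0.4, 0.7]
gripper_width: -0.0
gripper_force: 0.0
```

move_arm:
  plan:
    - [[-4, 3, 0], 0, 0.8]
    - [[-4, 3, 0], 0, 0.8]
    - [[-4, 3, 0], 0, 0.8]
    - [[-4, 3, 0], 0, 0.8]
    - [[-4, 3, 0], 0, 0.8]

```text
time_s: 39.75
ee_pos: [396.1, 46.2, 332.2]
ee_rot: [180.0, -0.0, -167.5]
force: [1.3, 0.9, 0.3]
gripper_width: 18.0
gripper_force: 0.0
```

move_arm:
  plan:
    - [[-2, 3, 0], 0, 0.8]
    - [[0, 0, 0], 0, 0.8]
    - [[0, 0, 0], 0, 0.8]
    - [[0, 0, 0], 0, 0.8]
    - [[0, 0, 0], 0, 0.8]

```text
time_s: 40.25
ee_pos: [378.9, 74.6, 332.2]
ee_rot: [-180.0, -0.0, -167.6]
force: [-0.2, -0.0, 0.3]
gripper_width: 18.2
gripper_force: 0.0
```

```bash
python3 - <<'E'
from m import *
p=grab('top'); pins(p)
C=cloud(p)
L=(C[...,2]>165)&(np.hypot(C[...,0]-609,C[...,1]+131)<75); print('lever',C[L].mean(0),C[L][:,2].max())
for r in env.landmark_of(p,'jar')[:1]+env.landmark_of(p,'pump_bottle')[:1]+env.landmark_of(p,'gift_box')[:1]+env.landmark_of(p,'mirror')[:1]: print(at_z(p,r['point'],0).round())
p=grab('side','s9.png'); a=p['frame'][190:370,200:440,::-1]; cv2.imwrite('pics/s9c.png',cv2.resize(a,(800,600),interpolation=cv2.INTER_CUBIC))
E
```

```text
pin -130.4 [ 548.3 -203.8  201.9] 33
pin -58.8 [ 658.6 -212.1  201.2] 33
pin 13.9 [ 701.  -108.9  203.2] 29
pin 86.4 [615.7 -37.5 201.9] 28
pin 158.0 [521.8 -95.9 204.6] 26
lever [ 599.18300896 -134.48497781  187.26905144] 205.2150401255235
[542. 553.   0.]
[753.  94.   0.]
[718. 263.   0.]
[ 464. -583.    0.]
```

View pics/s9c.png

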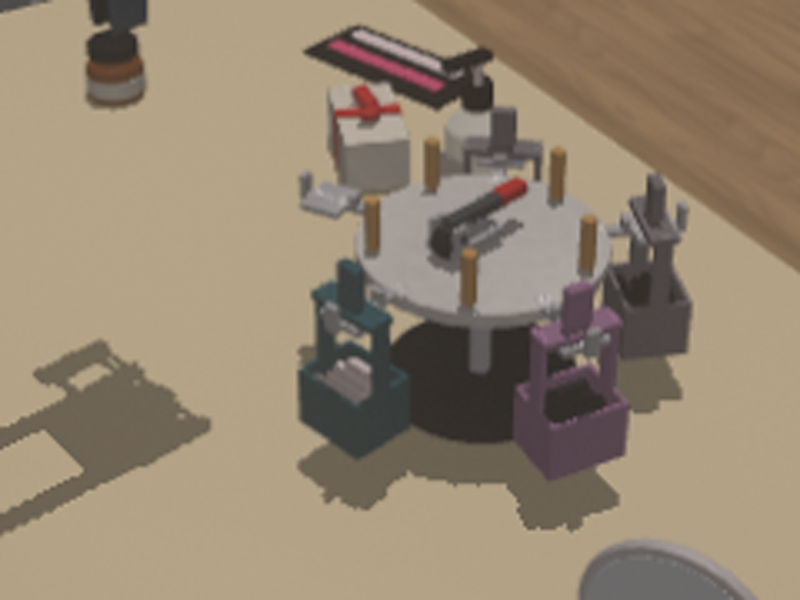

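The lever is level (tip at (512,190)) and both caddies hang upright. Before handing in, I check the whole top view for a white caddy that may have been outside my crops.

move_arm:
  plan:
    - [[0, 0, 0], 0, 0.8]
    - [[0, 0, 0], 0, 0.8]
    - [[0, 0, 0], 0, 0.8]
    - [[0, 0, 0], 0, 0.8]
    - [[0, 0, 0], 0, 0.8]

```text
time_s: 41.05
ee_pos: [378.1, 75.4, 332.6]
ee_rot: [180.0, 0.0, -167.5]
force: [-0.7, -0.3, -0.3]
gripper_width: 18.0
gripper_force: 0.0
```

```bash
python3 - <<'E'
from m import *
p=grab('top','top9.png'); C=cloud(p)
for r in env.search_frame(p,'caddy_b'): 
    u,v=map(int,r['point']); print(round(r['score'],2),r['point'],C[v,u].round())
a=cv2.imread('pics/top0.png')[:, :,:]; b=p['frame'][:,:,::-1]
cv2.imwrite('pics/full.png',np.vstack([cv2.resize(a,(400,300)),cv2.resize(b,(400,300))]))
E
```

```text
0.98 [372.4, 289.9] [ 460. -149.  167.]
0.68 [419.4, 245.3] [ 580. -274.  162.]
```

View pics/full.png

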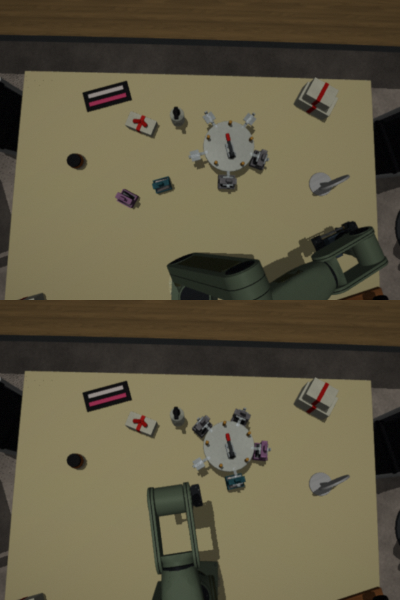

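The full view shows no third caddy, and the bystanders are where they were. I wait a few seconds more for any swing to settle, then hand in.

move_arm:
  plan:
    - [[0, 0, 0], 0, 0.8]
    - [[0, 0, 0], 0, 0.8]
    - [[0, 0, 0], 0, 0.8]
    - [[0, 0, 0], 0, 0.8]
    - [[0, 0, 0], 0, 0.8]

```text
time_s: 41.65
ee_pos: [378.1, 75.4, 332.6]
ee_rot: [180.0, -0.0, -167.5]
force: [0.3, -0.6, 0.9]
gripper_width: 18.4
gripper_force: 0.0
```

move_arm:
  plan:
    - [[0, 0, 0], 0, 0.8]
    - [[0, 0, 0], 0, 0.8]
    - [[0, 0, 0], 0, 0.8]
    - [[0, 0, 0], 0, 0.8]
    - [[0, 0, 0], 0, 0.8]

```text
time_s: 42.15
ee_pos: [378.1, 75.4, 332.6]
ee_rot: [180.0, -0.0, -167.5]
force: [-0.5, -0.4, 0.1]
gripper_width: 18.1
gripper_force: 0.0
```

move_arm:
  plan:
    - [[0, 0, 0], 0, 0.8]
    - [[0, 0, 0], 0, 0.8]
    - [[0, 0, 0], 0, 0.8]
    - [[0, 0, 0], 0, 0.8]
    - [[0, 0, 0], 0, 0.8]

```text
time_s: 42.65
ee_pos: [378.1, 75.4, 332.6]
ee_rot: [180.0, 0.0, -167.5]
force: [-0.1, -0.6, 0.1]
gripper_width: 18.2
gripper_force: 0.0
```

move_arm:
  plan:
    - [[0, 0, 0], 0, 0.8]
    - [[0, 0, 0], 0, 0.8]
    - [[0, 0, 0], 0, 0.8]
    - [[0, 0, 0], 0, 0.8]
    - [[0, 0, 0], 0, 0.8]

```text
time_s: 43.15
ee_pos: [378.1, 75.4, 332.6]
ee_rot: [180.0, -0.0, -167.5]
force: [0.8, 1.0, -0.6]
gripper_width: 18.0
gripper_force: 0.0
```

```bash
python3 - <<'E'
from workcell import env
print(env.job_done())
E
```

```text
the job is handed in; nothing more can be done
None
```

Job handed in at about 43 s (no verdict returned): the lilac and teal caddies, the only two present, hang upright on hooks 4 and 3, each loaded at the front, the brake lever is pressed fully down, and the other things on the counter look undisturbed.

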